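# Hang the cleaning basket on the drip stand's side-opening hooks

### The job

Pick up the small wire cleaning basket by its grey handle and hang it on the drip stand to drain: bring its cross bar in sideways, under the noses of the two side-opening hooks, then lower it gently until the bar lies at the bottom of both throats and the basket hangs level and free. The hook head is clamped at an unknown height on its post, so feel for it lightly, never leaning hard on the stand. Leave the other things on the bench where they lie.

Things in the scene. Friction and masses are not known exactly. Their poses are not given: they have to be found in the camera images.
- basket: Bright steel wire basket, about 0.25 kg, upright on the table. Origin: centre of its underside, z up. Tray 80 (x) by 44 (y), 30 high. From the middle of its floor rises a steel strip 6 (x) by 18 (y) carrying a round cross bar along y and, on top, a grey handle block. Alike either way round (yaw + pi).
- handle (a point): Centre of the basket's grey plastic handle block, 138 above the underside, 63 straight above the bar; axes as the basket's. Block 14 (x) by 28 (y) by 32 high: take it with the fingers closing on the 14.
- bar (a point): Centre of the basket's cross bar, 75 above its underside; axes as the basket's. Bar 8 in diameter, 96 long along y; collars 14 in diameter sit on it from 40 to 46 either side of the middle.
- stand: Drip stand, fixed and rigid: grey base, x -60 to +120, shallow tray on it (rim 18 high), round post 16 thick, 223 high at x = +95. Origin: on the table below the hook throats; x points from hooks to post, z up. A steel hook head is clamped on the post: two hook plates 8 thick at y = +32 and -32 (the tray fits in the 56 gap), mouths open to -x. Basket and stand must never press on one another with over 20 N.
- throat_low (a point): Fixed to the stand, 125 above its origin, stand axes: middle between the two throat floors if the head were clamped at its lowest. The true floors, with all of the head, lie 0 to 34 above this; how much is not measured and must be found, e.g. by lowering the bar on the flat tops of the noses. Throat: 11 wide, x -5.5 to +5.5; back wall at x = +5.5; plate 12 thick below the floor.
- mouth_low (a point): Fixed to the stand, 145 above its origin at x = -24: middle of the mouths' entrance if the head were at its lowest (20 above the floors; truly 0 to 34 higher). Mouth 12 high: below it the lip, x -24 to -5.5, top 14 above the throat floor; over it the nose, x -22 to the back wall, underside 26 and flat top 40 above the floor. The bar goes in to +x, then drops 14; it cannot enter from above.
- phone_shell: bare phone housing, 68 x 138 x 7; bystander lying on the mat or bench, origin at the centre of its underside. To be left where it is.
- tape_roll: roll of brown tape lying flat, 68 across, 19 high; bystander lying on the mat or bench, origin at the centre of its underside. To be left where it is.
- pry_tool: flat steel pry bar, 138 long, 5 thick; bystander lying on the mat or bench, origin at the centre of its underside. To be left where it is.
- speaker_module: small flat black electronic module, 22 x 42 x 5; bystander lying on the mat or bench, origin at the centre of its underside. To be left where it is.
- driver: small screwdriver with red and white grip, 102 long; bystander lying on the mat or bench, origin at the centre of its underside. To be left where it is.
Not all that is in view belongs to the job. What is shaped like the basket but purple, red or yellow is not meant.

How it is judged:
On the way:
1. the basket is lifted clear of the table (height (world z) of basket above 0.03 m), for 0.2 s.
At the end, for the whole second after the job is handed in: The basket hangs at rest on the stand: bar middle within 4.5 mm (stand x) and 7 mm (y) of the throats' middle, 125 to 166.5 mm above the stand's underside (a bar in the throats, at any clamped height), basket upright and bar along the stand's y, each within 0.12 rad (x of bar in the frame of stand between -0.0045 and 0.0045 m and y of bar in the frame of stand between -0.007 and 0.007 m and z of bar in the frame of stand between 0.125 and 0.1665 m and angle between basket's own z axis and vertical below 0.12 rad and angle between the y axis of basket and the y axis of stand, either way round below 0.12 rad and linear speed of basket below 0.02 m/s and contact force between basket and stand above 0.5 N); the robot touches nothing.
It fails at once if basket and stand press on one another with more than 20 N (contact force between basket and stand above 20 N).
It fails at once if the robot leans on the stand with more than 20 N (contact force between any of the arm, the fingers and stand above 20 N).
It fails at once if a bystander is moved by more than 20 mm (distance of any of phone_shell, tape_roll, pry_tool, speaker_module, driver from where it was at the start of the episode above 0.02 m).
It also fails if it takes over 51 s, if anything falls off the work surface, if the arm or the gripper's body presses on something with over 40 N, if the wrist force passes 120 N, or if a joint passes its speed limit or range.

### The arm

A 6-joint arm with a two-finger parallel gripper is mounted at the origin on a cart in front of the work surface, level with it; the furniture and walls round the work are solid. World frame = base frame: x ahead of the robot, y to its left, z up, the work surface at z = 0. Lengths are in m, angles in rad, forces in N, time in s.
With the tool pointing down it reaches from about 0.3 to 0.875 m from the base axis. Payload 4.2 kg.
Tool frame: the origin (TCP) lies at the very end of the fingers, on their centre line; the grasp point (between the pads) lies 19 mm behind it; z points along the fingers, y is the direction in which the jaws open and shut (so a half turn about z gives the same grasp; the last joint's range is limited). The gripper opens to 85 mm and grips with 20 to 120 N. Pads are 22 mm wide; open, the fingers measure 114 mm over their backs; the gripper's body (76 mm by 85 mm) begins 54 mm behind the grasp point. The pads swing forward as they close: fully open they stand 13 mm farther back than shut.
Start: joints at [-0.02, 0.32, 1.565, -0, 1.257, -0.02], TCP at [0.575, 0, 0.209] pointing down, gripper open.
Joint ranges: [-3.11, 3.11], [-0.84, 2.01], [0.21, 2.61], [-1.34, 4.49], [0.05, 2.63], [-2.56, 2.56]. Speed limits (rad/s): [2.57, 2.57, 3.14, 3.14, 3.14, 3.14].

### API

Orientations are given as a unit quaternion [x, y, z, w].
In Python, from rig import readout, snapshot, close_job gives the robot as it stands.
- The arm moves only by the tool send_rows, never from a script. Its argument "commands" is a list of rows, each a list of 6 numbers: the shift along the tool's x, y, z in mm, then the turn, a rotation vector about the tool's x, y, z in rad. A call has 1 to 12 rows; each row shifts and turns the commanded pose from where the row before left it, along the tool's axes as they then stand; what a row does not reach is not made up. A row lasts 1/8 s, in which the tool goes at most 62.5 mm and 10.7 degrees, less where a joint would pass 70% of its speed; a pose out of reach is approached as far as the arm can. A call with a gripper value outside its range is refused whole. "claw" is the opening, from 0 (shut) to 1 (fully open), set as the call begins (left out, the last holds). The fingers move at their own pace and stop on an object; "newtons" is the grip in N (left out, the last holds). Time passes only in rows, so rows that do not move let the fingers close. It gives the time, the measured TCP pose, the force and the opening at its end, in the units of the state.
- readout.get_obs(): the state, without advancing time (a new reading comes with each control period).
- snapshot(name): name is "scene" or "side" or "wrist"; returns a dict with "color" (384x512x3 uint8, red, green, blue), "fx", "fy", "cx", "cy" (pixels), "dist" ([k1, k2, p1, p2, k3] as OpenCV has them; the pictures are not rectified), "view" (4x4, takes a point from world to camera coordinates). Camera axes: x right, y up, looking along -z (the intrinsics and any distortion apply to the point x, -y, -z); pixel columns grow to the right and rows downward; lengths in m; the calibration is good to about 2 mm. A picture is of the moment at which its call begins. There is no depth.
- close_job(): hands the job in, once; it reports no verdict.
The state is a dict: "time": time; "joint_positions": joint angles; "joint_vel": joint speeds; "tau": joint torques, N m; "eef_pos": TCP position; "eef_rot": TCP orientation; "wrist_force": force on the tool from outside, world axes, zero at the start; "wrist_torque": the same for the moment, N m; "finger_gap": finger opening in m.
Only numpy, scipy, OpenCV 4.12 (cv2) and the standard library are available. Lean on these libraries where they do the work, as an engineer would, in place of code of your own. Each camera call takes 0.05 s, during which the arm holds its last target.

## Working session

There is one attempt and no reset: what is moved stays moved. The work goes in short steps, Python scripts to look and compute and a tool call to move; the robot and the scene stay as the last step left them, time stands still between calls to the robot, and variables do not carry over. Pictures are saved under pics/ and viewed, and the job is handed in when it is done.

Besides the shell and the picture viewer there is one more tool, called after "Request:" by a JSON object that holds its "method" and its "body". send_rows: Moves the arm, as the interface text tells. Its arguments: {"type":"object","properties":{"commands":{"type":"array","items":{"type":"array","items":{"type":"number"}}},"claw":{"type":"number"},"newtons":{"type":"number"}},"required":["commands"]}

```bash
mkdir -p pics; ls
python3 - <<'E'
from rig import readout, snapshot
import cv2,pickle
print(readout.get_obs())
for n in ["scene","side","wrist"]:
    s=snapshot(n); pickle.dump(s,open(f"pics/{n}0.pkl","wb"))
    cv2.imwrite(f"pics/{n}0.png",cv2.resize(s["color"][:,:,::-1],(800,600),interpolation=cv2.INTER_CUBIC))
    print(n,s["fx"],s["fy"],s["cx"],s["cy"],s["dist"],s["view"])
E
```

```text
pics
{'time': 0.0, 'joint_positions': array([-2.00055246e-02,  3.20291773e-01,  1.56567114e+00,  4.89382885e-06,
        1.25739508e+00, -1.99506446e-02]), 'joint_vel': array([-0.00097444,  0.00053901, -0.00072667, -0.0018158 ,  0.00119167,
        0.00011681]), 'tau': array([ 7.05825660e-04, -4.15526962e+01, -2.34157133e+01, -1.88356019e-06,
        8.09230405e-03,  1.54784908e-05]), 'eef_pos': array([5.74487457e-01, 9.43117439e-06, 2.08185428e-01]), 'eef_rot': array([ 7.07126443e-01,  7.07086568e-01, -6.09870364e-04, -6.38097301e-04]), 'wrist_force': array([ 0.09775102,  0.20693304, -0.77420353]), 'wrist_torque': array([-0.04568291, -0.04108908,  0.00337812]), 'finger_gap': 0.08494427432548926}
scene 437.1382112476273 437.1382112476273 254.89517223951495 190.1592125899102 [-0.01277109  0.          0.          0.          0.        ] [[ 0.73366406 -0.67950206 -0.00374222 -0.42587532]
 [ 0.4935612   0.52910073  0.6902534  -0.29258932]
 [-0.46704859 -0.50826113  0.72355804 -1.07291802]
 [ 0.          0.          0.          1.        ]]
side 387.8888557998853 387.8888557998853 257.94808121463274 192.12718894153556 [-0.05778906  0.          0.          0.          0.        ] [[-0.99090205 -0.13294926 -0.02091929  0.49293064]
 [ 0.03443943 -0.40074384  0.91554262 -0.13867414]
 [-0.13010399  0.90649262  0.40167659 -0.94584093]
 [ 0.          0.          0.          1.        ]]
wrist 327.7855801991512 327.7855801991512 257.9643214416773 190.73263663853194 [-0.09360247  0.          0.          0.          0.        ] [[ 9.99998742e-01  3.50978871e-04 -1.54665355e-03 -5.73682199e-01]
 [-8.15063871e-04  9.50299810e-01 -3.11335200e-01  3.94084619e-02]
 [ 1.36051249e-03  3.11336069e-01  9.50298901e-01 -3.80820739e-01]
 [ 0.00000000e+00  0.00000000e+00  0.00000000e+00  1.00000000e+00]]
```

View pics/scene0.png

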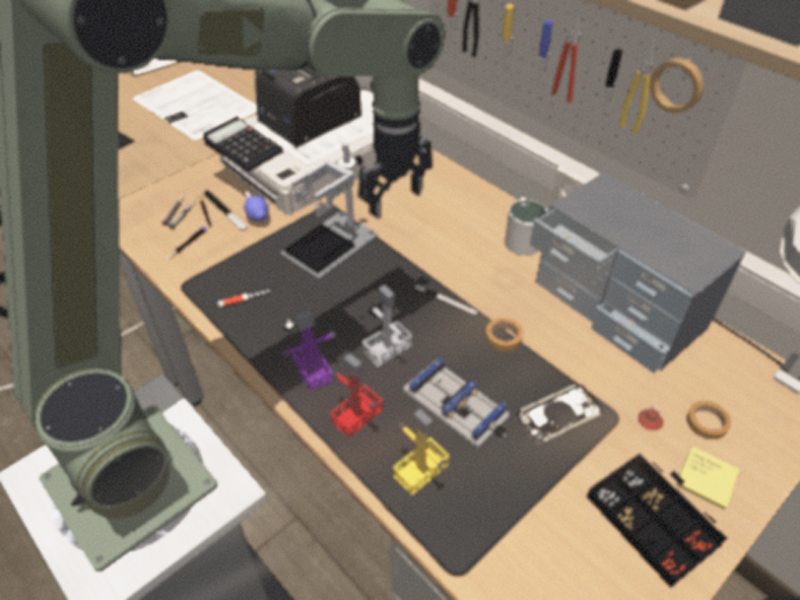

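View pics/side0.png

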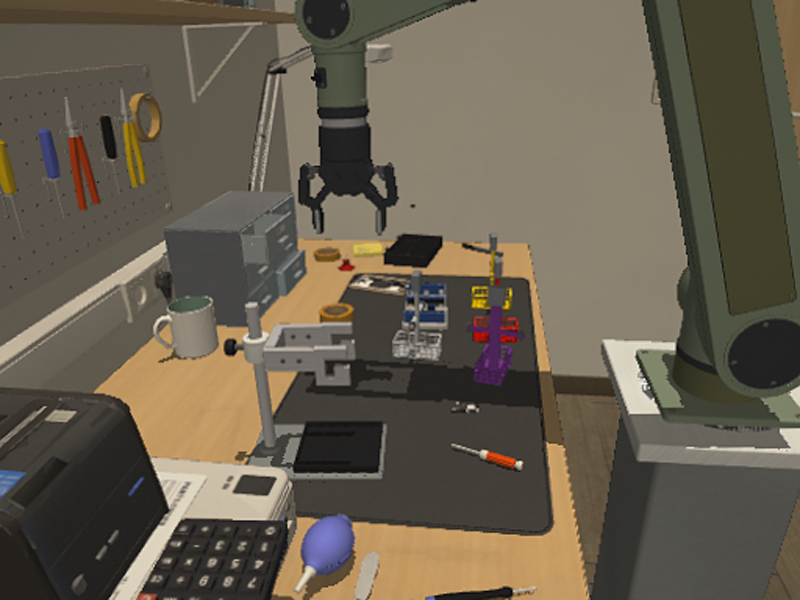

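View pics/wrist0.png

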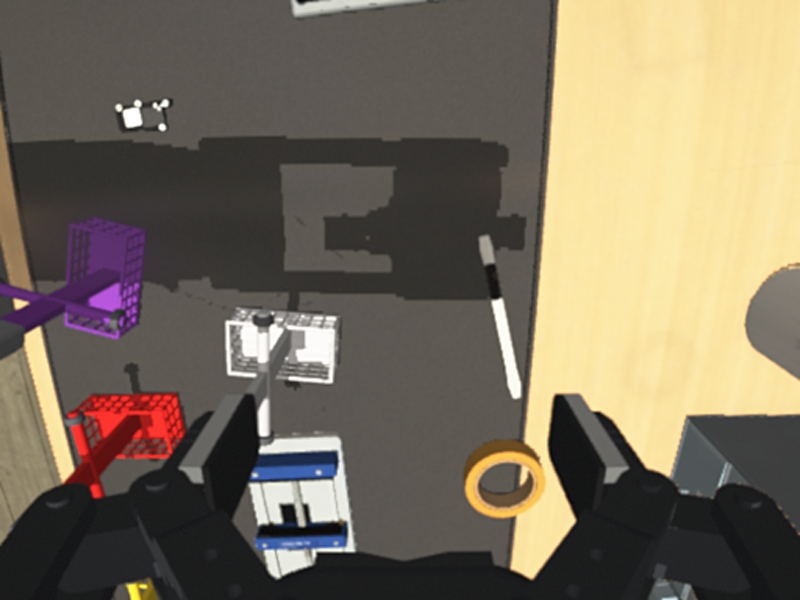

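```bash
cat > h.py <<'E'
import numpy as np,cv2,pickle
def load(n): return pickle.load(open(f"pics/{n}.pkl","rb"))
def K(s): return np.array([[s["fx"],0,s["cx"]],[0,s["fy"],s["cy"]],[0,0,1.]])
def proj(s,P):
    P=np.atleast_2d(P).astype(float); V=np.array(s["view"]); F=np.diag([1,-1,-1.])
    R=F@V[:3,:3]; t=F@V[:3,3]
    return cv2.projectPoints(P,cv2.Rodrigues(R)[0],t,K(s),np.array(s["dist"]))[0].reshape(-1,2)
def crop(n,x0,y0,w,h,f,out):
    s=load(n); c=s["color"][y0:y0+h,x0:x0+w,::-1]
    cv2.imwrite(f"pics/{out}.png",cv2.resize(c,(w*f,h*f),interpolation=cv2.INTER_NEAREST))
def ray(s,uv,z):
    """point at height z on pixel ray"""
    V=np.array(s["view"]); C=-V[:3,:3].T@V[:3,3]
    p=cv2.undistortPoints(np.array([[uv]],float),K(s),np.array(s["dist"])).ravel()
    d=V[:3,:3].T@np.array([p[0],-p[1],-1]); return C+d*(z-C[2])/d[2]
E
python3 - <<'E'
from h import *
crop("scene0",205,170,100,75,8,"c1")
crop("side0",220,160,100,75,8,"c2")
crop("wrist0",120,180,120,90,6,"c3")
crop("side0",130,180,130,100,6,"c4")
crop("scene0",165,90,100,90,6,"c5")
E
```

```text
(no output)
```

View pics/c1.png

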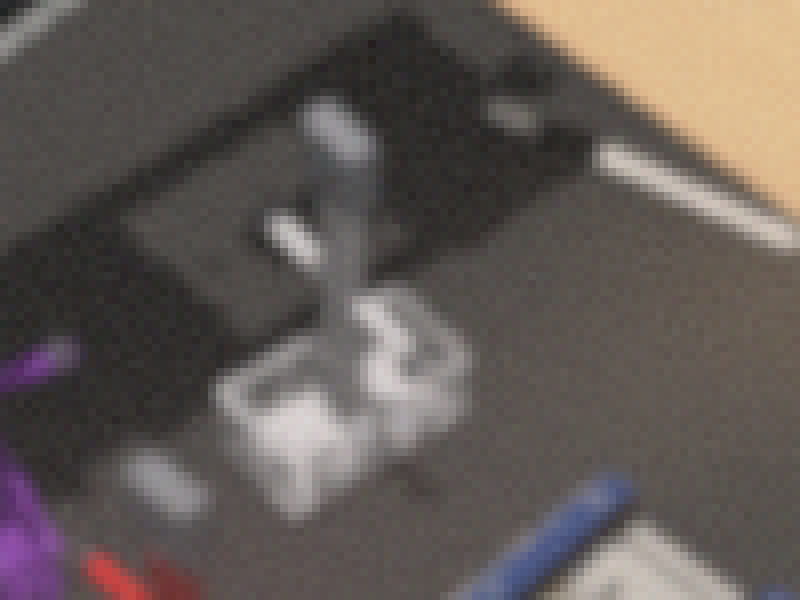

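View pics/c2.png

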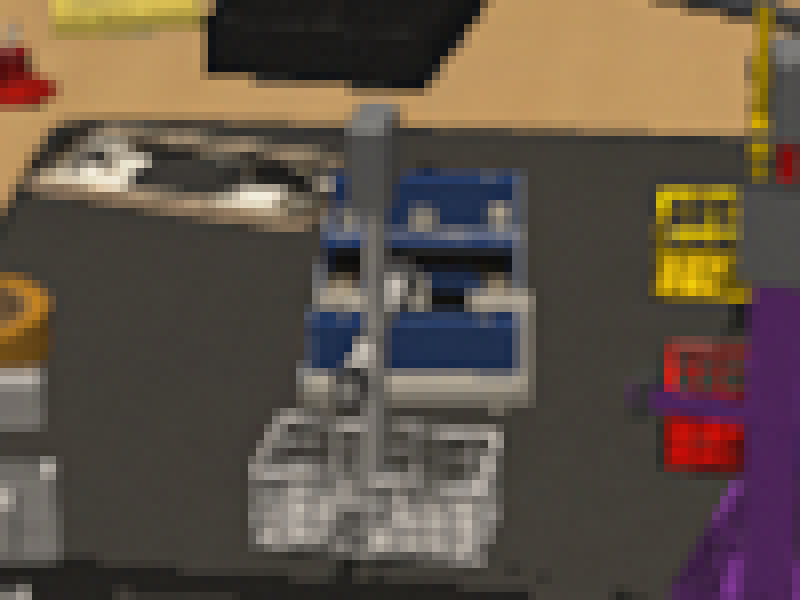

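View pics/c3.png

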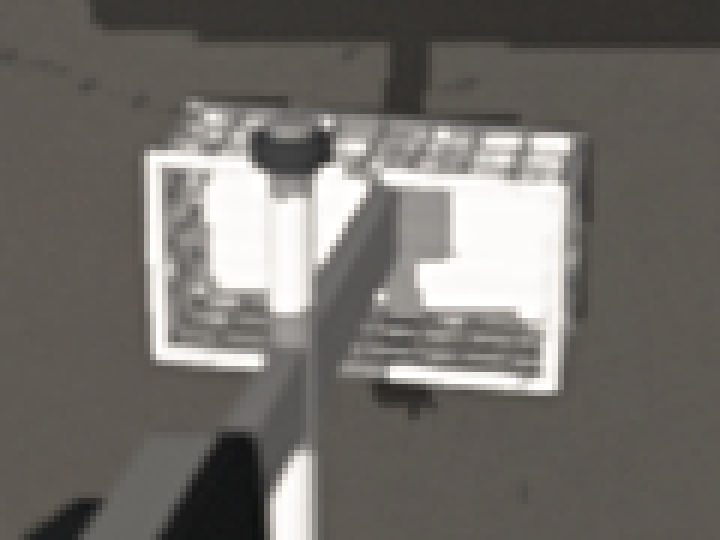

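View pics/c4.png

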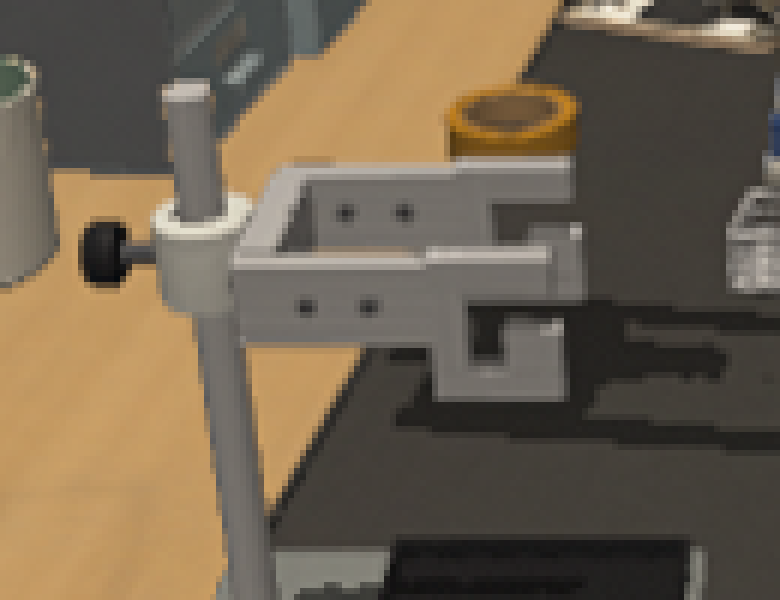

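View pics/c5.png

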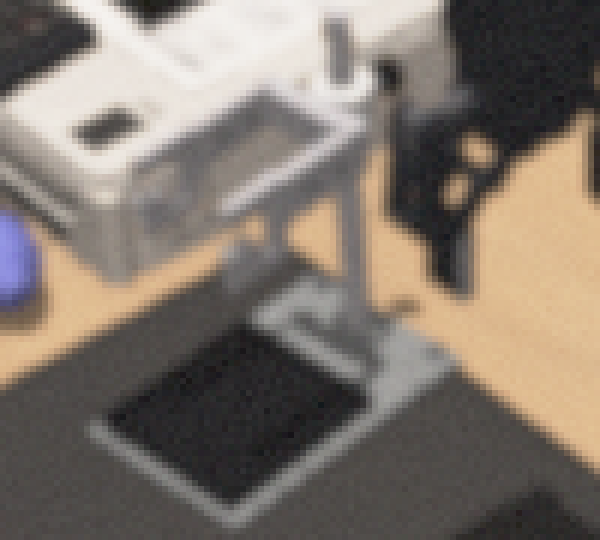

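```bash
cat > fit.py <<'E'
from h import *
from scipy.optimize import least_squares
sc,si,wr=load("scene0"),load("side0"),load("wrist0")
def pose(x,y,a,P):
    P=np.array(P,float); c,s=np.cos(a),np.sin(a)
    return np.c_[x+c*P[:,0]-s*P[:,1],y+s*P[:,0]+c*P[:,1],P[:,2]]
C=lambda x0,y0,f,u:np.array([x0+u[0]/f-.5+.5/f*0,y0+u[1]/f-.5])
mm=1e-3
B=[(wr,(120,180,6),(150,155),(-40,22,30)),(wr,(120,180,6),(570,180),(40,22,30)),(wr,(120,180,6),(555,390),(40,-22,30)),(wr,(120,180,6),(157,360),(-40,-22,30)),
(si,(220,160,8),(250,468),(40,22,30)),(si,(220,160,8),(495,490),(-40,22,30)),(si,(220,160,8),(275,412),(40,-22,30)),(si,(220,160,8),(500,428),(-40,-22,30)),
(si,(220,160,8),(375,115),(0,0,154)),(si,(220,160,8),(350,385),(0,48,75)),
(sc,(205,170,8),(335,130),(0,0,154)),(sc,(205,170,8),(218,385),(-40,22,30)),(sc,(205,170,8),(468,355),(40,-22,30))]
def res(p,B,full=False):
    r=[]
    for s,c,u,P in B:
        Pz=np.array(P,float)*mm
        if len(p)>3 and P[2]>=400: Pz[2]=p[3]+(P[2]-500)*mm
        r.append(proj(s,pose(p[0],p[1],p[2],[Pz]))[0]-C(c[0],c[1],c[2],u))
    return np.array(r) if full else np.ravel(r)
f=least_squares(res,[.5,-.02,0],args=(B,),loss="soft_l1"); print("basket",f.x); print(res(f.x,B,True).round(1).tolist())
h=500; k=(130,180,6)
S=[(si,k,(548,303),(-22,36,h+26)),(si,k,(548,262),(-22,36,h+40)),(si,k,(565,400),(-24,36,h-12)),(si,k,(565,322),(-24,36,h+14)),
(si,k,(468,303),(5.5,36,h+26)),(si,k,(468,366),(5.5,36,h)),(si,k,(507,366),(-5.5,36,h)),(si,k,(507,322),(-5.5,36,h+14)),
(si,k,(574,203),(-22,-28,h+26)),(si,k,(574,172),(-22,-28,h+40)),
(si,k,(187,90),(95,0,223)),
(sc,(165,90,6),(338,22),(95,0,223)),(sc,(165,90,6),(225,207),(-22,-32,h+40))]
g=least_squares(res,[.55,.33,0,.14],args=(S,),loss="soft_l1"); print("stand",g.x); print(res(g.x,S,True).round(1).tolist())
V=np.array(si["view"]);print(-V[:3,:3].T@V[:3,3])
E
python3 fit.py
```

```text
basket [ 0.48281677 -0.07310289 -0.07072762]
[[-0.7, -0.3], [-0.5, 0.5], [1.0, 0.4], [-0.2, 0.5], [-0.2, 0.5], [-1.6, 0.0], [0.1, 0.3], [0.2, 0.4], [-0.4, -0.2], [-0.3, 1.2], [-0.1, -0.7], [-0.6, 0.2], [-0.1, -0.4]]
stand [0.55449504 0.21589603 0.10803568 0.13993341]
[[0.8, -1.1], [0.4, -0.9], [0.2, 0.2], [-0.6, 1.3], [-0.5, -1.1], [0.5, 0.5], [-0.2, 0.5], [-0.7, 1.3], [0.0, 0.0], [-0.4, -1.1], [0.2, -0.9], [-0.2, -2.0], [-0.4, 0.8]]
[0.37016416 0.86735977 0.51719601]
```

```bash
sed -i 's/(548,262)/(548,268)/;s/(565,322)/(565,334)/;s/(507,322)/(507,334)/;s/(468,366)/(468,372)/;s/(507,366)/(507,372)/' fit.py; python3 fit.py
```

```text
basket [ 0.48281677 -0.07310289 -0.07072762]
[[-0.7, -0.3], [-0.5, 0.5], [1.0, 0.4], [-0.2, 0.5], [-0.2, 0.5], [-1.6, 0.0], [0.1, 0.3], [0.2, 0.4], [-0.4, -0.2], [-0.3, 1.2], [-0.1, -0.7], [-0.6, 0.2], [-0.1, -0.4]]
stand [0.55445573 0.21641358 0.10773103 0.13871382]
[[0.8, -0.4], [0.4, -1.2], [0.2, 0.9], [-0.6, 0.0], [-0.5, -0.4], [0.5, 0.2], [-0.2, 0.1], [-0.7, 0.0], [0.0, 0.7], [-0.4, -0.4], [0.1, -0.8], [-0.3, -2.1], [-0.5, 1.0]]
[0.37016416 0.86735977 0.51719601]
```

Candidates (800×600 scene picture): purple (310,360), red (355,405), yellow (422,465), bright steel with grey handle (388,335). The crops show that the steel one, at side (417,335), has the grey block on top, so I'll take that one. Its pose is about (0.483, -0.073) with yaw -0.07. The stand is at about (0.554, 0.216) with yaw 0.108, and the throat floors are at roughly 0.139.

Request:
{"method": "send_rows", "body": {"commands": [[-18, -23, 0, 0, 0, 0.018], [-18, -23, 0, 0, 0, 0.018], [-18, -23, 0, 0, 0, 0.018], [-18, -23, 0, 0, 0, 0.018], [0, 0, 0, 0, 0, 0], [0, 0, 0, 0, 0, 0]], "claw": 0.65}}

```text
time: 0.9
eef_pos: [0.4818, -0.0693, 0.2091]
eef_rot: [0.732, 0.681, 0.0, 0.0]
wrist_force: [-0.5, -0.3, 0.9]
finger_gap: 0.0551
```

Run:
```python
from rig import readout, snapshot
import cv2,pickle
o=readout.get_obs();print(o["time"],o["eef_pos"],o["eef_rot"],o["finger_gap"])
for n in ["side","wrist"]:
    s=snapshot(n); pickle.dump(s,open(f"pics/{n}1.pkl","wb"))
    cv2.imwrite(f"pics/{n}1.png",cv2.resize(s["color"][:,:,::-1],(800,600),interpolation=cv2.INTER_CUBIC))
from h import *
crop("side1",220,130,100,75,8,"d1")
```

```text
0.9 [ 0.48175927 -0.06928723  0.20911868] [7.32084401e-01 6.81213765e-01 4.24313496e-04 2.35758175e-04] 0.0550626130827776
```

View pics/d1.png

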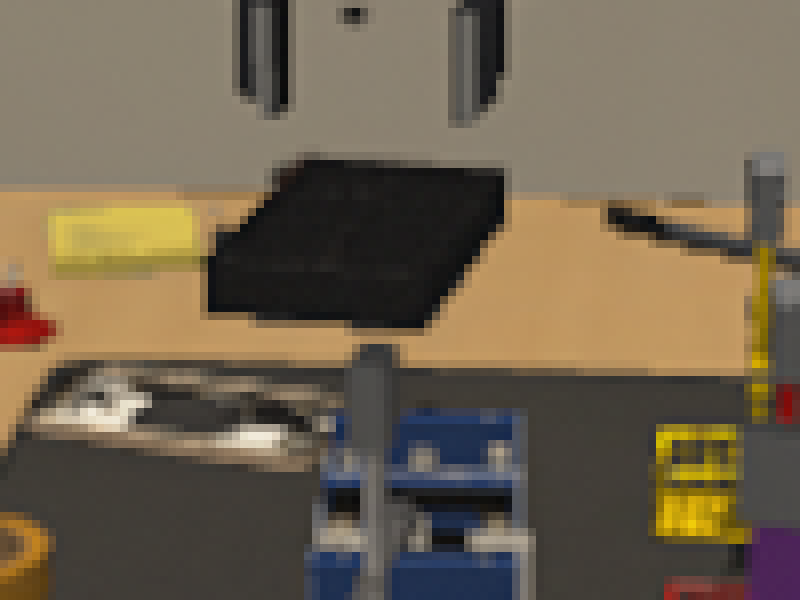

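View pics/wrist1.png

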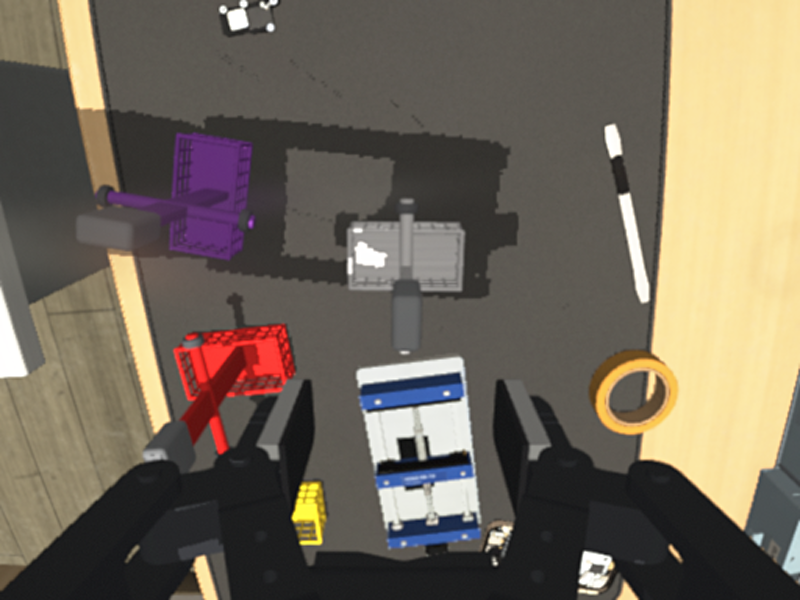

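```bash
cat > ov.py <<'E'
import sys
exec(open("fit.py").read())
w=load("wrist1"); b=f.x
print(b)
for P in [(-40,22,30),(40,22,30),(40,-22,30),(0,48,75),(0,14,154),(0,-14,154),(-7,14,154),(7,14,154),(-7,-14,154),(7,-14,154)]:
    print(P,(proj(w,pose(*b,[np.array(P)*mm]))[0]*800/512).round(0))
crop("wrist1",210,110,100,125,6,"d2")
E
python3 ov.py
```

```text
basket [ 0.48281677 -0.07310289 -0.07072762]
[[-0.7, -0.3], [-0.5, 0.5], [1.0, 0.4], [-0.2, 0.5], [-0.2, 0.5], [-1.6, 0.0], [0.1, 0.3], [0.2, 0.4], [-0.4, -0.2], [-0.3, 1.2], [-0.1, -0.7], [-0.6, 0.2], [-0.1, -0.4]]
stand [0.55445573 0.21641358 0.10773103 0.13871382]
[[0.8, -0.4], [0.4, -1.2], [0.2, 0.9], [-0.6, 0.0], [-0.5, -0.4], [0.5, 0.2], [-0.2, 0.1], [-0.7, 0.0], [0.0, 0.7], [-0.4, -0.4], [0.1, -0.8], [-0.3, -2.1], [-0.5, 1.0]]
[0.37016416 0.86735977 0.51719601]
[ 0.48281677 -0.07310289 -0.07072762]
(-40, 22, 30) [347. 229.]
(40, 22, 30) [464. 229.]
(40, -22, 30) [462. 291.]
(0, 48, 75) [406. 198.]
(0, 14, 154) [407. 296.]
(0, -14, 154) [407. 353.]
(-7, 14, 154) [392. 296.]
(7, 14, 154) [423. 296.]
(-7, -14, 154) [392. 353.]
(7, -14, 154) [422. 353.]
```

View pics/d2.png

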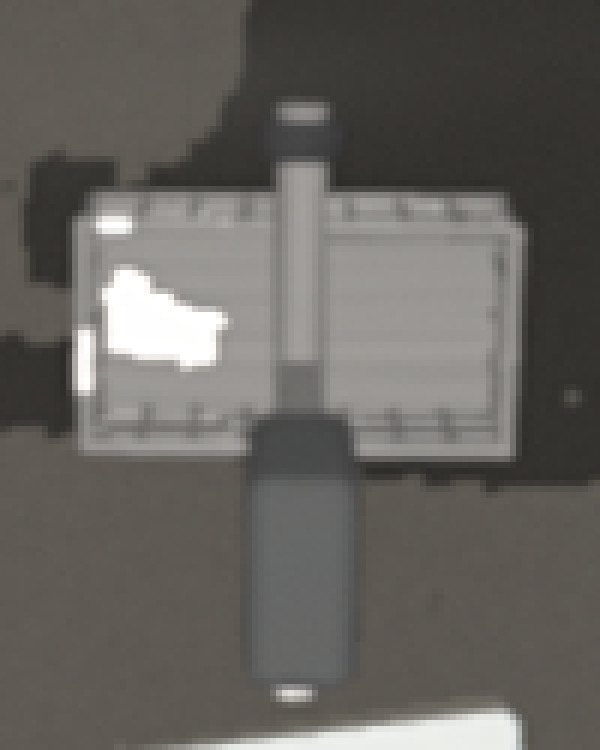

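The overlay matches within a pixel, so the grasp target is right. I'll descend and grip.

Request:
{"method": "send_rows", "body": {"commands": [[-3.8, 1, 0, 0, 0, 0], [0, 0, 22, 0, 0, 0], [0, 0, 22, 0, 0, 0], [0, 0, 22, 0, 0, 0], [0, 0, 12, 0, 0, 0], [0, 0, 10, 0, 0, 0], [0, 0, 0, 0, 0, 0], [0, 0, 0, 0, 0, 0]]}}

```text
time: 2.0
eef_pos: [0.4824, -0.0734, 0.1216]
eef_rot: [0.732, 0.681, 0.0, 0.001]
wrist_force: [0.4, 0.7, 0.2]
finger_gap: 0.0557
```

Request:
{"method": "send_rows", "body": {"commands": [[0, 0, 0, 0, 0, 0], [0, 0, 0, 0, 0, 0], [0, 0, 0, 0, 0, 0], [0, 0, 0, 0, 0, 0], [0, 0, 0, 0, 0, 0], [0, 0, 0, 0, 0, 0]], "claw": 0, "newtons": 50}}

```text
time: 2.75
eef_pos: [0.4825, -0.0734, 0.1215]
eef_rot: [0.732, 0.681, 0.001, 0.001]
wrist_force: [2.1, 0.7, 3.9]
finger_gap: 0.0122
```

Request:
{"method": "send_rows", "body": {"commands": [[0, 0, -5, 0, 0, 0], [0, 0, -12, 0, 0, 0], [0, 0, -22, 0, 0, 0], [0, 0, -27, 0, 0, 0], [0, 0, -28, 0, 0, 0], [0, 0, -28, 0, 0, 0], [0, 0, -22, 0, 0, 0], [0, 0, -16, 0, 0, 0], [0, 0, 0, 0, 0, 0], [0, 0, 0, 0, 0, 0]]}}

```text
time: 4.0
eef_pos: [0.4811, -0.0732, 0.2803]
eef_rot: [0.732, 0.681, -0.001, -0.001]
wrist_force: [0.3, -0.1, -2.0]
finger_gap: 0.0122
```

Run:
```python
from rig import readout, snapshot
import cv2,pickle
o=readout.get_obs();print(o["time"],o["eef_pos"],o["eef_rot"],o["finger_gap"],o["wrist_force"])
for n in ["side","wrist"]:
    s=snapshot(n); pickle.dump(s,open(f"pics/{n}2.pkl","wb"))
    cv2.imwrite(f"pics/{n}2.png",cv2.resize(s["color"][:,:,::-1],(800,600),interpolation=cv2.INTER_CUBIC))
```

```text
4.0 [ 0.4811382  -0.07324283  0.28027152] [ 7.32110814e-01  6.81185003e-01 -5.26801838e-04 -6.85344699e-04] 0.012197622510576857 [ 0.25299071 -0.13390782 -1.9580989 ]
```

View pics/side2.png

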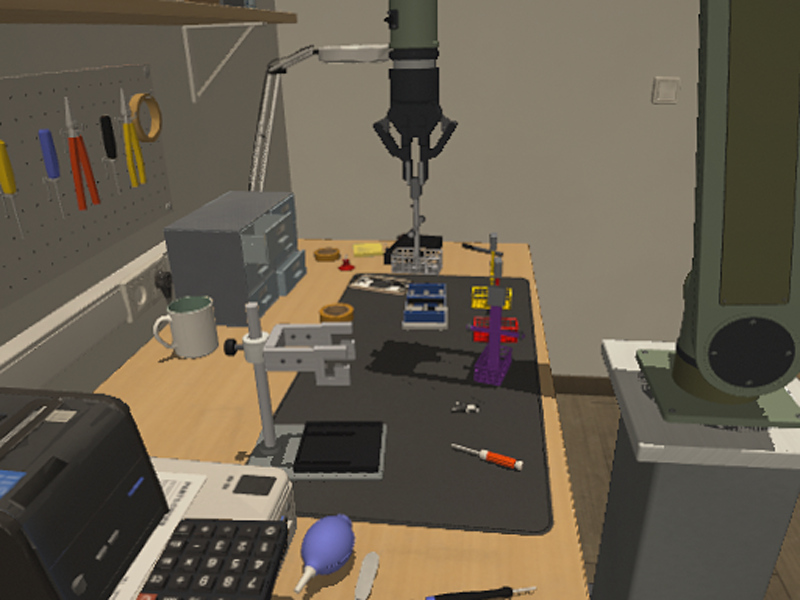

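View pics/wrist2.png

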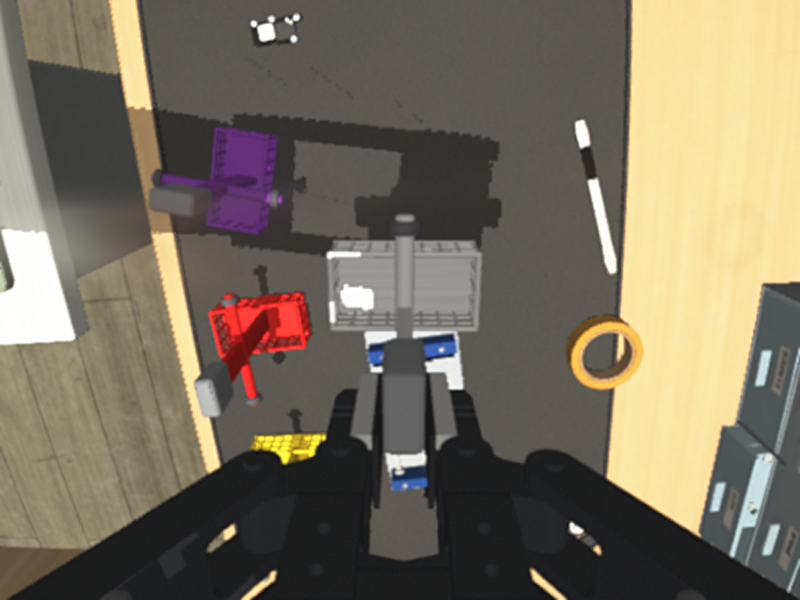

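Request:
{"method": "send_rows", "body": {"commands": [[0, 0, 0, 0, 0, -0.06], [0, 0, 0, 0, 0, -0.06], [0, 0, 0, 0, 0, -0.06], [15, 4, 0, 0, 0, 0], [30, 8, 0, 0, 0, 0], [40, 10, 0, 0, 0, 0], [40, 10, 0, 0, 0, 0], [30, 8, 0, 0, 0, 0], [15, 4, 0, 0, 0, 0], [0, 0, 0, 0, 0, 0], [0, 0, 0, 0, 0, 0]]}}

```text
time: 5.48
eef_pos: [0.5071, 0.0996, 0.2809]
eef_rot: [0.668, 0.744, -0.0, 0.0]
wrist_force: [0.1, 0.2, -2.4]
finger_gap: 0.0124
```

Run:
```python
from rig import readout, snapshot
import cv2,pickle
o=readout.get_obs();print(o["time"],o["eef_pos"],o["eef_rot"],o["finger_gap"],o["wrist_force"])
for n in ["side","wrist","scene"]:
    s=snapshot(n); pickle.dump(s,open(f"pics/{n}3.pkl","wb"))
    cv2.imwrite(f"pics/{n}3.png",cv2.resize(s["color"][:,:,::-1],(800,600),interpolation=cv2.INTER_CUBIC))
```

```text
5.475 [0.50705544 0.09963023 0.28092492] [ 6.68217314e-01  7.43966021e-01 -4.01703002e-04  1.36741997e-04] 0.012376287464898212 [ 0.12731389  0.24029338 -2.38326363]
```

View pics/wrist3.png

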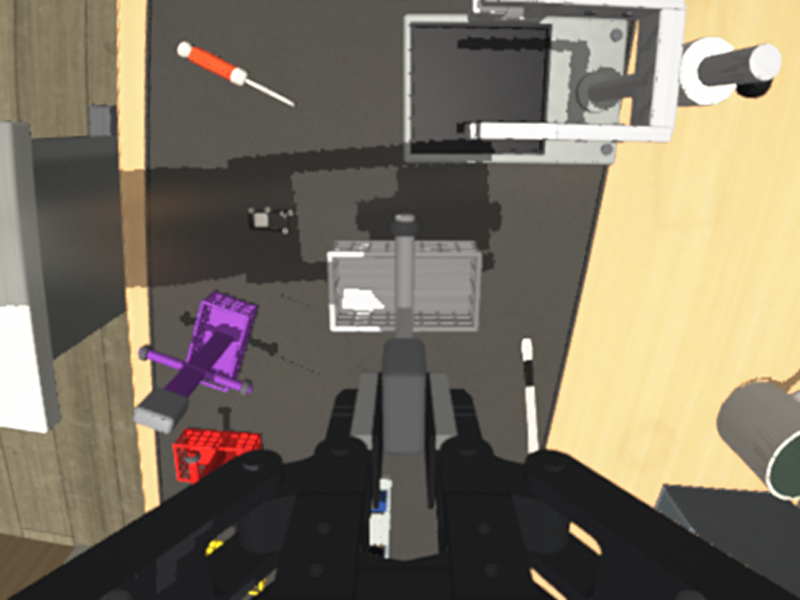

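View pics/side3.png

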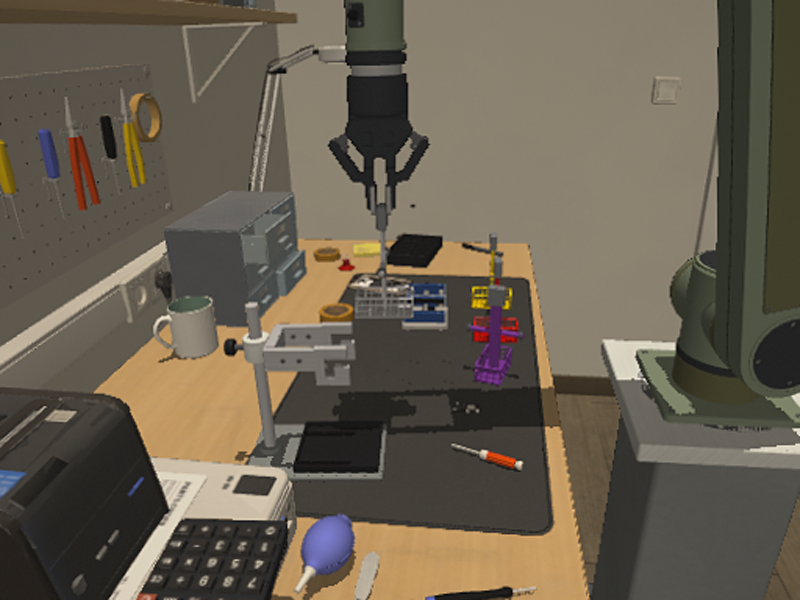

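View pics/scene3.png

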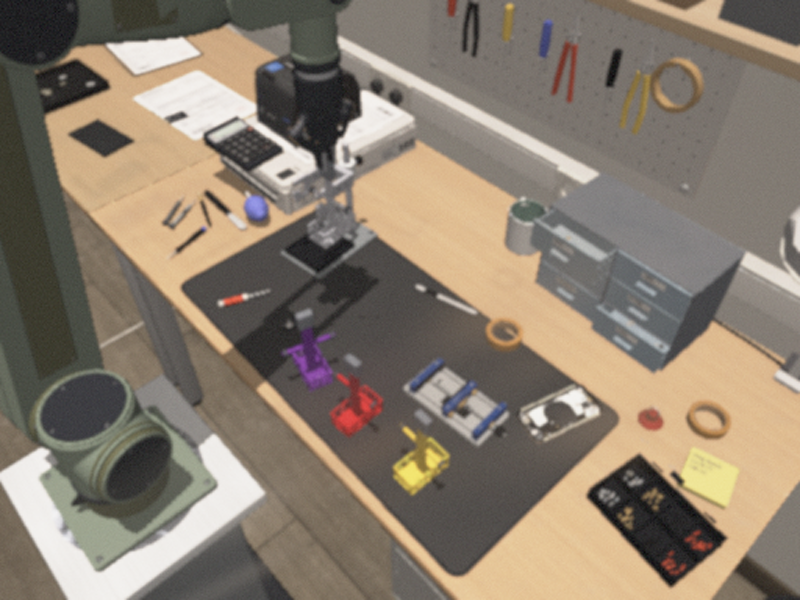

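Run:
```python
from h import *
crop("wrist3",250,0,130,110,6,"e1"); crop("wrist3",370,0,130,110,6,"e2")
```

```text
(no output)
```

View pics/e1.png

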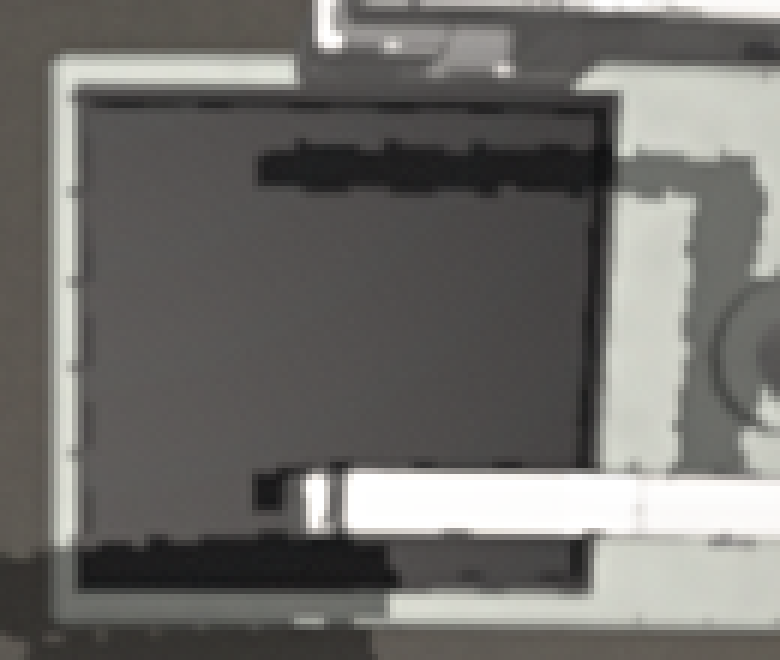

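View pics/e2.png

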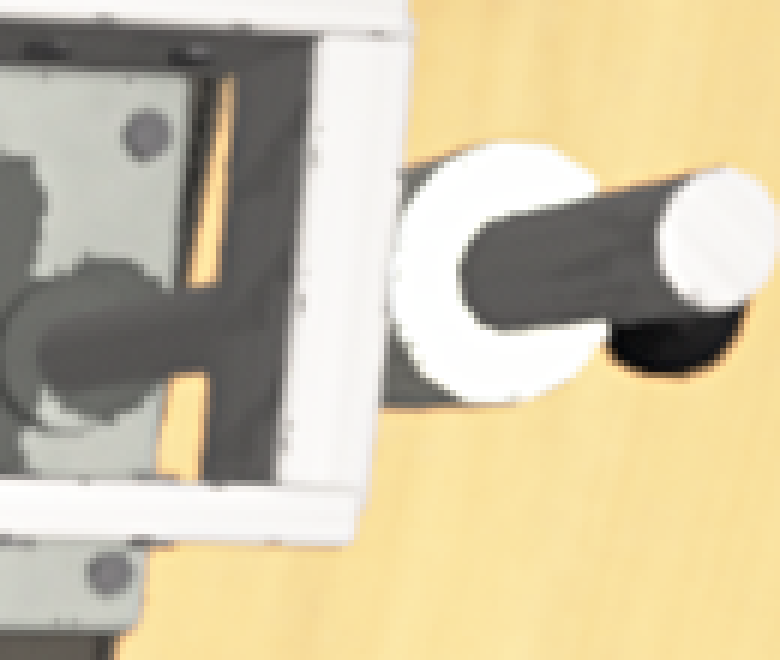

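```bash
cat > fit2.py <<'E'
exec(open("fit.py").read())
w3=load("wrist3"); k=(250,0,6)
W=[(w3,k,(345,471),(-22,-28,h+40)),(w3,k,(342,535),(-22,-36,h+40)),(w3,k,(303,533),(-24,-36,h+14)),(w3,k,(318,48),(-24,28,h+14)),(w3,(370,0,6),(716,238),(95,0,223))]
for T in (W,S+W,S[:-2]+W):
    g=least_squares(res,[.55,.22,0.1,.14],args=(T,),loss="soft_l1"); print("stand",g.x.round(4)); print(res(g.x,T,True).round(1).tolist())
w=w3
# bar ends in wrist3 image, basket assumed below TCP
E
python3 fit2.py
python3 - <<'E'
from h import *
crop("wrist3",200,125,120,120,5,"e3")
E
```

```text
basket [ 0.48281677 -0.07310289 -0.07072762]
[[-0.7, -0.3], [-0.5, 0.5], [1.0, 0.4], [-0.2, 0.5], [-0.2, 0.5], [-1.6, 0.0], [0.1, 0.3], [0.2, 0.4], [-0.4, -0.2], [-0.3, 1.2], [-0.1, -0.7], [-0.6, 0.2], [-0.1, -0.4]]
stand [0.55445573 0.21641358 0.10773103 0.13871382]
[[0.8, -0.4], [0.4, -1.2], [0.2, 0.9], [-0.6, 0.0], [-0.5, -0.4], [0.5, 0.2], [-0.2, 0.1], [-0.7, 0.0], [0.0, 0.7], [-0.4, -0.4], [0.1, -0.8], [-0.3, -2.1], [-0.5, 1.0]]
[0.37016416 0.86735977 0.51719601]
stand [0.5536 0.2194 0.1103 0.1439]
[[-0.0, 0.1], [0.1, 0.1], [-0.1, 0.0], [-0.6, -0.3], [0.6, 0.1]]
stand [0.5539 0.2195 0.1094 0.1405]
[[0.7, -0.5], [0.3, -1.3], [0.2, 0.9], [-0.6, -0.0], [-0.7, -0.4], [0.4, 0.2], [-0.3, 0.2], [-0.8, 0.0], [-0.1, 0.6], [-0.5, -0.6], [-0.2, -0.1], [-1.1, -2.4], [-1.3, 0.1], [-0.3, -0.0], [-0.1, -0.1], [-0.2, -0.2], [-0.7, 0.4], [1.0, 0.2]]
stand [0.5538 0.2196 0.1098 0.1406]
[[0.8, -0.5], [0.3, -1.3], [0.2, 0.9], [-0.6, -0.0], [-0.6, -0.4], [0.4, 0.2], [-0.3, 0.2], [-0.8, 0.0], [-0.1, 0.6], [-0.5, -0.6], [-0.2, -0.1], [-0.3, -0.1], [-0.1, -0.1], [-0.3, -0.2], [-0.7, 0.4], [1.0, 0.0]]
```

View pics/e3.png

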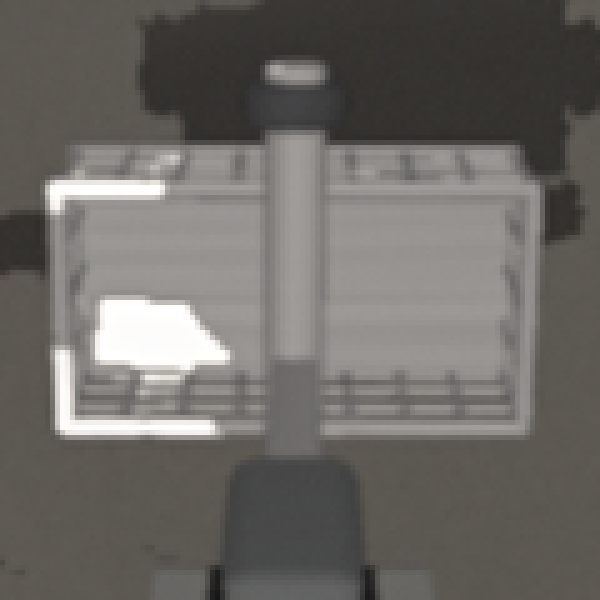

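```bash
cat > hand.py <<'E'
exec(open("fit.py").read().split("B=[")[0])
w3=load("wrist3")
pts=[((49,184),(-40,22,30)),((540,184),(40,22,30)),((530,433),(40,-22,30)),((57,433),(-40,-22,30)),((296,66),(0,48,77)),((296,130),(0,40,79))]
def r(p): return np.ravel([proj(w3,pose(p[0],p[1],p[2],[np.array(P)*mm])+[0,0,p[3]])[0]-C(200,125,5,u) for u,P in pts])
s=least_squares(r,[.507,.1,.11,.16]);print(s.x.round(4),r(s.x).reshape(-1,2).round(1).tolist())
E
python3 hand.py
```

```text
[0.5071 0.0993 0.1051 0.1565] [[-0.2, -0.6], [0.2, -0.4], [-0.3, 0.3], [0.5, 0.1], [-0.1, 0.2], [-0.1, 0.2]]
```

Request:
{"method": "send_rows", "body": {"commands": [[0, 0, -20, 0, 0, 0], [0, 0, -20, 0, 0, 0], [14, 5, 0, 0, 0, 0], [25, 10, 0, 0, 0, 0], [30, 12, 0, 0, 0, 0], [25, 10, 0, 0, 0, 0], [14, 6, 0, 0, 0, 0], [6, 2, 0, 0, 0, 0], [0, 0, 0, 0, 0, 0], [0, 0, 0, 0, 0, 0]]}}

```text
time: 6.88
eef_pos: [0.5396, 0.2178, 0.3212]
eef_rot: [0.668, 0.744, -0.0, 0.0]
wrist_force: [0.2, 0.5, -2.9]
finger_gap: 0.0122
```

```bash
cat > st.py <<'E'
import numpy as np
from rig import readout
o=readout.get_obs(); q=o["eef_rot"]; p=o["eef_pos"]
a=0.109; d=p[:2]-np.array([.5538,.2195])
from scipy.spatial.transform import Rotation as R
M=R.from_quat(q).as_matrix()
print("t",round(o["time"],2),"bar stand xy mm",(np.array([[np.cos(a),np.sin(a)],[-np.sin(a),np.cos(a)]])@d*1e3).round(1),"barz",round((p[2]-.0465)*1e3,1),"yaw",round(np.arctan2(-M[0,0],M[1,0]),4),"tilt",M[:2,2].round(4),"F",o["wrist_force"].round(2),"T",o["wrist_torque"].round(3),"gap",o["finger_gap"])
E
cat > pic.py <<'E'
import sys,cv2,pickle
from rig import snapshot
for n in sys.argv[2:]:
    s=snapshot(n); pickle.dump(s,open(f"pics/{n}{sys.argv[1]}.pkl","wb"))
    cv2.imwrite(f"pics/{n}{sys.argv[1]}.png",cv2.resize(s["color"][:,:,::-1],(800,600),interpolation=cv2.INTER_CUBIC))
E
python3 st.py; python3 pic.py 4 side wrist
```

```text
t 6.88 bar stand xy mm [-14.3  -0.1] barz 274.7 yaw 0.1072 tilt [ 0.0001 -0.0004] F [ 0.21  0.54 -2.9 ] T [-0.027  0.018  0.018] gap 0.01218986574478756
```

View pics/side4.png

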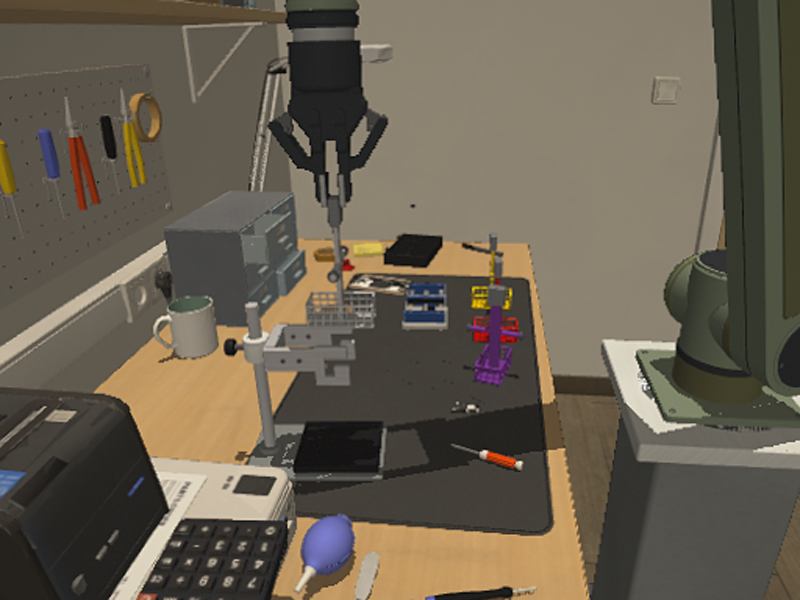

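View pics/wrist4.png

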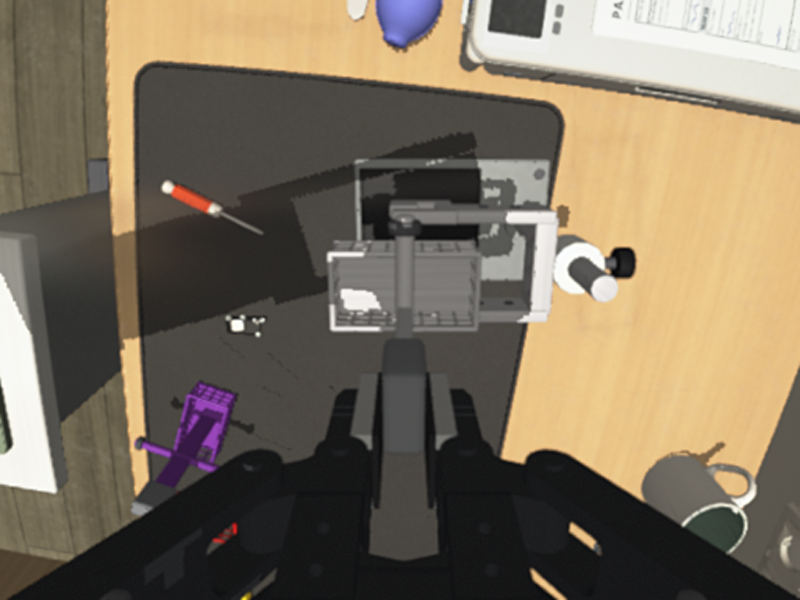

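Run:
```python
from h import *
crop("wrist4",220,95,185,120,4,"f1")
```

```text
(no output)
```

View pics/f1.png

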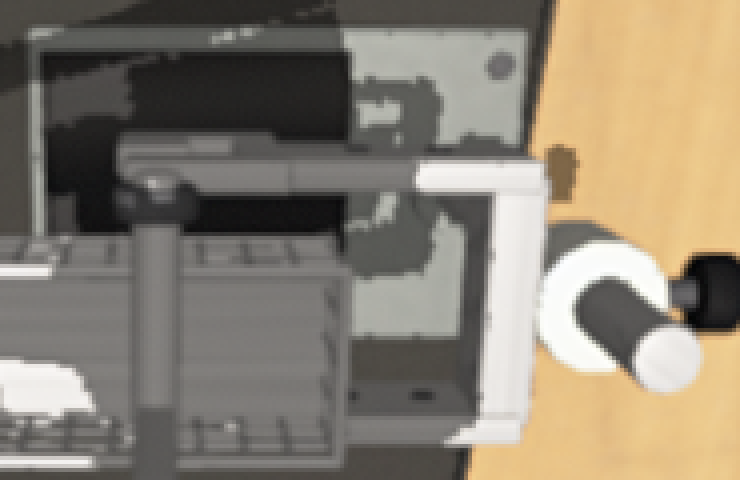

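```bash
cat > p4.py <<'E'
exec(open("fit.py").read().split("B=[")[0])
w=load("wrist4")
def pr(x,y,a,f):
    for P in [(-22,36,f+40),(-22,28,f+40),(60,28,f+40),(60,36,f+40),(95,0,223)]:
        print(P,((proj(w,pose(x,y,a,[np.array(P)*mm]))[0]+.5-[220,95])*4).round(0))
pr(.5538,.2195,.109,140.6)
pr(.5538,.2195,.109,143.6)
E
python3 p4.py
```

```text
(-22, 36, 180.6) [122. 161.]
(-22, 28, 180.6) [122. 195.]
(60, 28, 180.6) [470. 195.]
(60, 36, 180.6) [472. 162.]
(95, 0, 223) [668. 362.]
(-22, 36, 183.6) [122. 163.]
(-22, 28, 183.6) [122. 197.]
(60, 28, 183.6) [473. 198.]
(60, 36, 183.6) [475. 164.]
(95, 0, 223) [668. 362.]
```

Request:
{"method": "send_rows", "body": {"commands": [[0, 0, 12, 0, 0, 0], [0, 0, 18, 0, 0, 0], [0, 0, 18, 0, 0, 0], [0, 0, 14, 0, 0, 0], [0, 0, 9, 0, 0, 0], [0, 0, 5, 0, 0, 0], [0, 0, 2, 0, 0, 0], [0, 0, 0, 0, 0, 0], [0, 0, 0, 0, 0, 0], [0, 0, 0, 0, 0, 0]]}}

```text
time: 8.22
eef_pos: [0.5398, 0.2187, 0.2433]
eef_rot: [0.668, 0.744, 0.0, 0.0]
wrist_force: [0.2, -0.6, -1.8]
finger_gap: 0.0125
```

```bash
python3 st.py; python3 pic.py 5 side wrist
python3 - <<'E'
from h import *
crop("side5",140,170,130,100,6,"g1")
crop("wrist5",200,95,150,110,5,"g2")
E
```

```text
t 8.22 bar stand xy mm [-14.    0.7] barz 196.8 yaw 0.108 tilt [0.0007 0.0002] F [ 0.22 -0.59 -1.84] T [ 0.011  0.016 -0.055] gap 0.012489796045166025
```

View pics/g1.png

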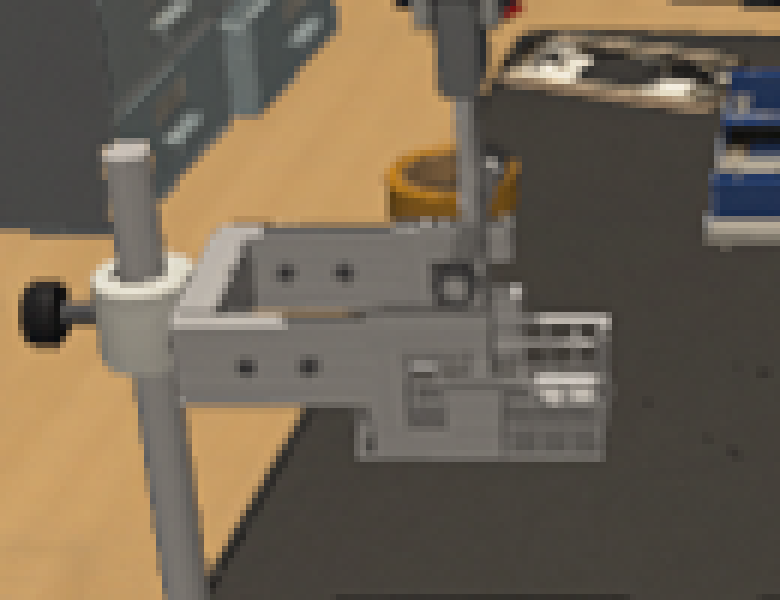

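View pics/g2.png

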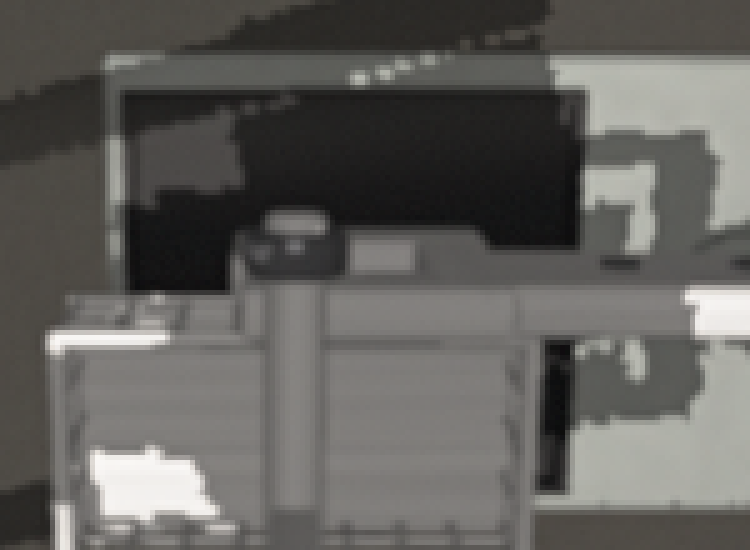

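Request:
{"method": "send_rows", "body": {"commands": [[0, 0, 2, 0, 0, 0], [0, 0, 2, 0, 0, 0], [0, 0, 2, 0, 0, 0], [0, 0, 0, 0, 0, 0]]}}

```text
time: 8.82
eef_pos: [0.5396, 0.2186, 0.2367]
eef_rot: [0.668, 0.744, -0.0, -0.0]
wrist_force: [0.3, -0.8, -2.0]
finger_gap: 0.0123
```

Request:
{"method": "send_rows", "body": {"commands": [[0, 0, 1, 0, 0, 0], [0, 0, 0.5, 0, 0, 0], [0, 0, 0.5, 0, 0, 0], [0, 0, 0, 0, 0, 0]]}}

```text
time: 9.32
eef_pos: [0.5397, 0.2186, 0.235]
eef_rot: [0.668, 0.744, 0.0, 0.0]
wrist_force: [-0.1, -0.2, -1.1]
finger_gap: 0.0122
```

```bash
python3 st.py
```

```text
t 9.32 bar stand xy mm [-14.1   0.6] barz 188.5 yaw 0.108 tilt [ 0. -0.] F [-0.11 -0.21 -1.06] T [0.006 0.032 0.012] gap 0.01218397573961324
```

Request:
{"method": "send_rows", "body": {"commands": [[0, 0, 0.5, 0, 0, 0], [0, 0, 0.5, 0, 0, 0], [0, 0, 0, 0, 0, 0]]}}

```text
time: 9.7
eef_pos: [0.5397, 0.2186, 0.234]
eef_rot: [0.668, 0.744, -0.0, -0.0]
wrist_force: [0.2, -0.1, -2.6]
finger_gap: 0.0126
```

Request:
{"method": "send_rows", "body": {"commands": [[0, 0, 0.5, 0, 0, 0], [0, 0, 0.5, 0, 0, 0], [0, 0, 0, 0, 0, 0]]}}

```text
time: 10.07
eef_pos: [0.5397, 0.2186, 0.233]
eef_rot: [0.668, 0.744, -0.0, 0.0]
wrist_force: [0.3, -0.5, -2.4]
finger_gap: 0.0126
```

```bash
python3 st.py
```

```text
t 10.07 bar stand xy mm [-14.1   0.6] barz 186.5 yaw 0.108 tilt [-0.     -0.0001] F [ 0.34 -0.51 -2.45] T [ 0.013  0.063 -0.012] gap 0.012553358458131368
```

Request:
{"method": "send_rows", "body": {"commands": [[0, 0, 0.5, 0, 0, 0], [0, 0, 0, 0, 0, 0]]}}

```text
time: 10.32
eef_pos: [0.5397, 0.2186, 0.2325]
eef_rot: [0.668, 0.744, -0.0, 0.0]
wrist_force: [0.5, 0.1, -2.4]
finger_gap: 0.0127
```

Request:
{"method": "send_rows", "body": {"commands": [[0, 0, 0.5, 0, 0, 0], [0, 0, 0, 0, 0, 0]]}}

```text
time: 10.58
eef_pos: [0.5397, 0.2186, 0.232]
eef_rot: [0.668, 0.744, -0.0, 0.0]
wrist_force: [0.2, -0.0, -2.7]
finger_gap: 0.0121
```

Request:
{"method": "send_rows", "body": {"commands": [[0, 0, 0.5, 0, 0, 0], [0, 0, 0, 0, 0, 0]]}}

```text
time: 10.82
eef_pos: [0.5397, 0.2186, 0.2316]
eef_rot: [0.668, 0.744, 0.0, 0.0]
wrist_force: [-0.4, 0.2, -2.0]
finger_gap: 0.0125
```

Request:
{"method": "send_rows", "body": {"commands": [[0, 0, 0.5, 0, 0, 0], [0, 0, 0, 0, 0, 0]]}}

```text
time: 11.08
eef_pos: [0.5398, 0.2187, 0.2315]
eef_rot: [0.668, 0.744, 0.0, 0.0]
wrist_force: [-0.3, -0.8, -0.5]
finger_gap: 0.0123
```

Request:
{"method": "send_rows", "body": {"commands": [[0, 0, 0.5, 0, 0, 0], [0, 0, 0, 0, 0, 0]]}}

```text
time: 11.32
eef_pos: [0.5399, 0.2187, 0.2313]
eef_rot: [0.668, 0.744, 0.001, 0.0]
wrist_force: [-0.6, -0.9, 4.0]
finger_gap: 0.0124
```

Request:
{"method": "send_rows", "body": {"commands": [[0, 0, 0.5, 0, 0, 0], [0, 0, 0, 0, 0, 0]]}}

```text
time: 11.58
eef_pos: [0.5401, 0.2187, 0.2313]
eef_rot: [0.668, 0.744, 0.001, 0.0]
wrist_force: [-1.8, -0.8, 6.7]
finger_gap: 0.0124
```

```bash
python3 st.py; python3 pic.py 6 side
python3 - <<'E'
from h import *
crop("side6",140,170,130,100,6,"g3")
E
```

```text
t 11.57 bar stand xy mm [-13.7   0.7] barz 184.8 yaw 0.108 tilt [0.002  0.0007] F [-1.83 -0.78  6.74] T [-0.091  0.291 -0.042] gap 0.012388997114863113
```

View pics/g3.png

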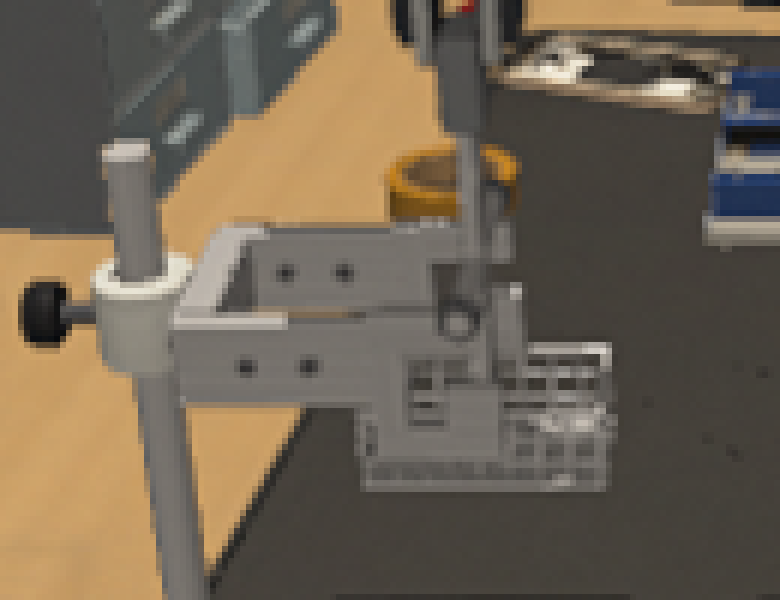

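Request:
{"method": "send_rows", "body": {"commands": [[0, 0, -4, 0, 0, 0], [0, 0, -2, 0, 0, 0], [0, -10, 0, 0, 0, 0], [0, -10, 0, 0, 0, 0], [0, -8, 0, 0, 0, 0], [0, 0, 0, 0, 0, 0], [0, 0, 9, 0, 0, 0], [0, 0, 10, 0, 0, 0], [0, 0, 6, 0, 0, 0], [0, 0, 3, 0, 0, 0], [0, 0, 0, 0, 0, 0], [0, 0, 0, 0, 0, 0]]}}

```text
time: 13.12
eef_pos: [0.5121, 0.2157, 0.2083]
eef_rot: [0.668, 0.744, 0.0, 0.0]
wrist_force: [0.7, 0.9, -1.9]
finger_gap: 0.0124
```

```bash
python3 st.py; python3 pic.py 7 side wrist
python3 - <<'E'
from h import *
crop("side7",140,170,130,100,6,"g4")
crop("wrist7",200,95,150,110,5,"g5")
E
```

```text
t 13.12 bar stand xy mm [-41.8   0.7] barz 161.8 yaw 0.108 tilt [0.0008 0.0003] F [ 0.67  0.87 -1.88] T [-0.045  0.033  0.006] gap 0.012398225804206483
```

View pics/g4.png

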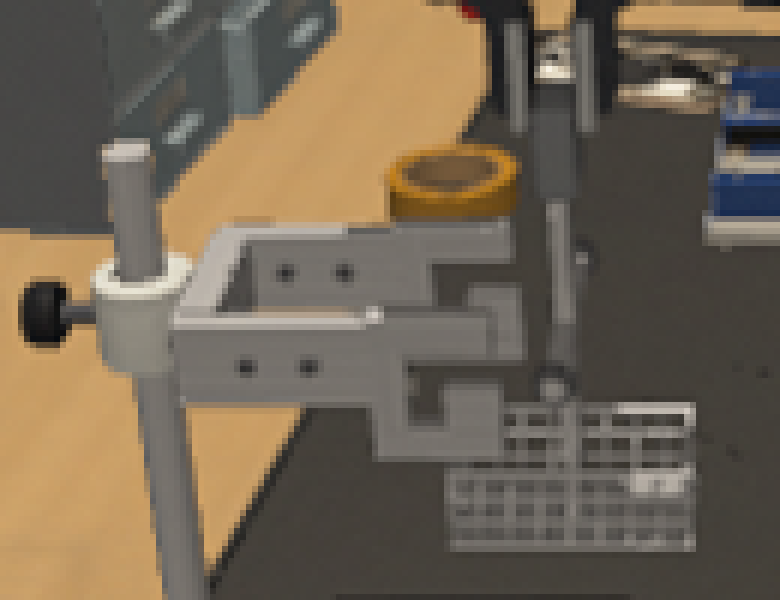

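View pics/g5.png

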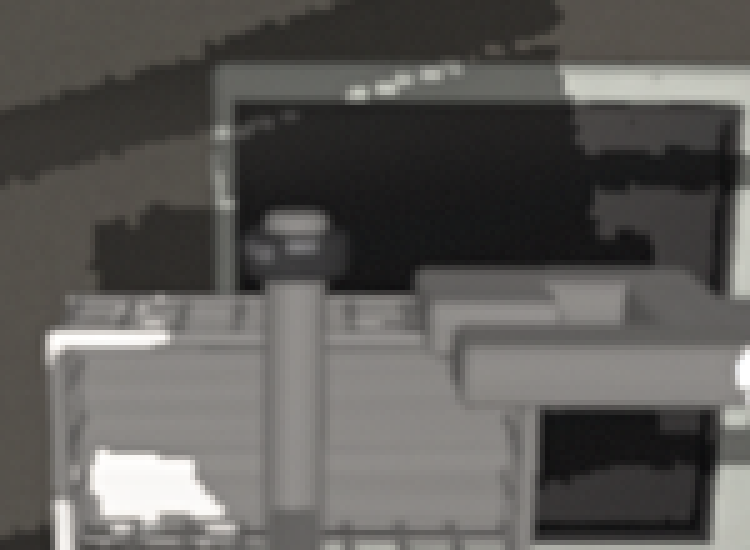

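Request:
{"method": "send_rows", "body": {"commands": [[0, 0, 0.8, 0, 0, 0], [0, 6, 0, 0, 0, 0], [0, 6, 0, 0, 0, 0], [0, 4, 0, 0, 0, 0], [0, 3, 0, 0, 0, 0], [0, 3, 0, 0, 0, 0], [0, 0, 0, 0, 0, 0]]}}

```text
time: 14.1
eef_pos: [0.5339, 0.218, 0.2072]
eef_rot: [0.668, 0.744, 0.0, 0.0]
wrist_force: [-0.8, -0.3, -2.1]
finger_gap: 0.0125
```

```bash
python3 st.py
```

```text
t 14.1 bar stand xy mm [-19.9   0.6] barz 160.7 yaw 0.1079 tilt [ 0. -0.] F [-0.78 -0.34 -2.09] T [0.007 0.002 0.017] gap 0.012454910322178112
```

Inside the mouth and no force so far. I'll go on in steps until the bar touches the back wall.

Request:
{"method": "send_rows", "body": {"commands": [[0, 4, 0, 0, 0, 0], [0, 4, 0, 0, 0, 0], [0, 4, 0, 0, 0, 0], [0, 3, 0, 0, 0, 0], [0, 2, 0, 0, 0, 0], [0, 0, 0, 0, 0, 0]]}}

```text
time: 14.85
eef_pos: [0.5507, 0.2198, 0.2072]
eef_rot: [0.668, 0.744, -0.0, 0.0]
wrist_force: [-0.4, -0.0, -2.4]
finger_gap: 0.0121
```

Request:
{"method": "send_rows", "body": {"commands": [[0, 1, 0, 0, 0, 0], [0, 0.7, 0, 0, 0, 0], [0, 0, 0, 0, 0, 0]]}}

```text
time: 15.22
eef_pos: [0.5523, 0.22, 0.2072]
eef_rot: [0.668, 0.744, 0.0, 0.0]
wrist_force: [-0.1, 0.5, -2.6]
finger_gap: 0.0121
```

```bash
python3 st.py;  python3 pic.py 8 side wrist
python3 - <<'E'
from h import *
crop("side8",140,170,130,100,6,"g6")
crop("wrist8",200,95,150,110,5,"g7")
E
```

```text
t 15.22 bar stand xy mm [-1.4  0.6] barz 160.7 yaw 0.108 tilt [ 0.0001 -0.    ] F [-0.1   0.51 -2.62] T [ 0.071 -0.045 -0.036] gap 0.01210680062953038
```

View pics/g6.png

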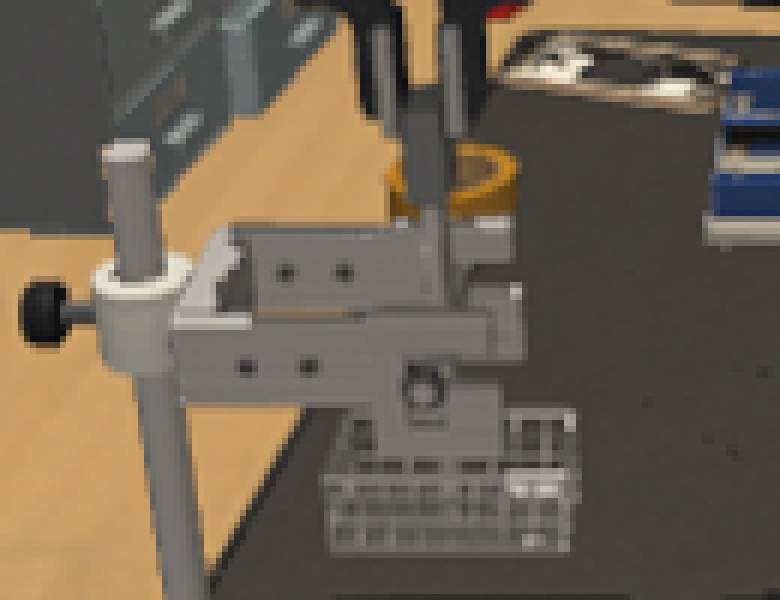

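View pics/g7.png

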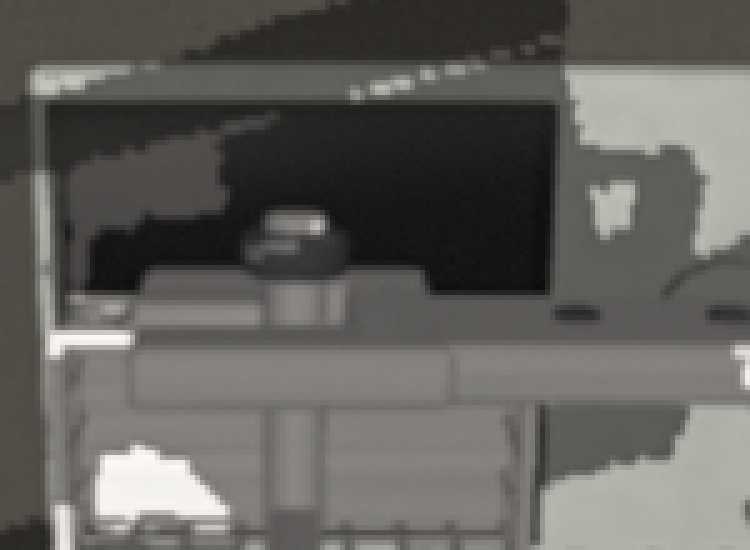

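Request:
{"method": "send_rows", "body": {"commands": [[0, 0.8, 0, 0, 0, 0], [0, 0.5, 0, 0, 0, 0], [0, 0, 0, 0, 0, 0]]}}

```text
time: 15.7
eef_pos: [0.5537, 0.2201, 0.2072]
eef_rot: [0.668, 0.744, 0.0, 0.0]
wrist_force: [-0.6, -0.2, -2.9]
finger_gap: 0.0121
```

Request:
{"method": "send_rows", "body": {"commands": [[0, 0.5, 0, 0, 0, 0], [0, 0.5, 0, 0, 0, 0], [0, 0, 0, 0, 0, 0]]}}

```text
time: 16.08
eef_pos: [0.5547, 0.2202, 0.2072]
eef_rot: [0.668, 0.744, 0.0, 0.0]
wrist_force: [-0.3, -0.6, -2.6]
finger_gap: 0.0123
```

Request:
{"method": "send_rows", "body": {"commands": [[0, 0.6, 0, 0, 0, 0], [0, 0, 0, 0, 0, 0]]}}

```text
time: 16.32
eef_pos: [0.5553, 0.2203, 0.2072]
eef_rot: [0.668, 0.744, 0.0, 0.0]
wrist_force: [0.1, -0.2, -2.3]
finger_gap: 0.0124
```

```bash
python3 st.py
```

```text
t 16.32 bar stand xy mm [1.6 0.6] barz 160.7 yaw 0.1079 tilt [0.0002 0.    ] F [ 0.07 -0.18 -2.28] T [-0.001 -0.007  0.024] gap 0.012425250783876003
```

Request:
{"method": "send_rows", "body": {"commands": [[0, 0.5, 0, 0, 0, 0], [0, 0, 0, 0, 0, 0]]}}

```text
time: 16.58
eef_pos: [0.5557, 0.2203, 0.2072]
eef_rot: [0.668, 0.744, -0.0, -0.0]
wrist_force: [-0.2, -0.1, -2.0]
finger_gap: 0.0123
```

Request:
{"method": "send_rows", "body": {"commands": [[0, 0.5, 0, 0, 0, 0], [0, 0, 0, 0, 0, 0]]}}

```text
time: 16.82
eef_pos: [0.556, 0.2203, 0.2072]
eef_rot: [0.668, 0.744, -0.0, -0.0]
wrist_force: [-1.4, 0.3, -1.9]
finger_gap: 0.0124
```

Request:
{"method": "send_rows", "body": {"commands": [[0, 0.5, 0, 0, 0, 0], [0, 0, 0, 0, 0, 0]]}}

```text
time: 17.08
eef_pos: [0.5563, 0.2203, 0.2072]
eef_rot: [0.668, 0.744, -0.0, -0.0]
wrist_force: [-2.5, -0.5, -1.6]
finger_gap: 0.0121
```

```bash
python3 st.py
```

```text
t 17.07 bar stand xy mm [2.6 0.6] barz 160.7 yaw 0.108 tilt [-0.0009 -0.0002] F [-2.48 -0.48 -1.65] T [-0.129  0.43   0.105] gap 0.012103514309341463
```

Request:
{"method": "send_rows", "body": {"commands": [[0, -1.5, 0, 0, 0, 0], [0, -0.8, 0, 0, 0, 0], [0, 0, 0, 0, 0, 0], [0, 0, 2, 0, 0, 0], [0, 0, 2, 0, 0, 0], [0, 0, 2, 0, 0, 0], [0, 0, 0, 0, 0, 0]]}}

```text
time: 17.95
eef_pos: [0.5543, 0.2201, 0.2009]
eef_rot: [0.668, 0.744, -0.0, -0.0]
wrist_force: [-1.2, 0.4, -2.6]
finger_gap: 0.0123
```

```bash
python3 st.py
```

```text
t 17.95 bar stand xy mm [0.6 0.6] barz 154.4 yaw 0.108 tilt [-0.0004 -0.0002] F [-1.19  0.38 -2.55] T [-0.009 -0.021 -0.032] gap 0.012280048707963469
```

Entered the throats freely, with no lip contact. I'll keep lowering.

Request:
{"method": "send_rows", "body": {"commands": [[0, 0, 2, 0, 0, 0], [0, 0, 2, 0, 0, 0], [0, 0, 2, 0, 0, 0], [0, 0, 0, 0, 0, 0]]}}

```text
time: 18.45
eef_pos: [0.5543, 0.2202, 0.195]
eef_rot: [0.668, 0.744, -0.0, -0.0]
wrist_force: [0.4, -0.7, -1.5]
finger_gap: 0.0125
```

Request:
{"method": "send_rows", "body": {"commands": [[0, 0, 1, 0, 0, 0], [0, 0, 1, 0, 0, 0], [0, 0, 0, 0, 0, 0]]}}

```text
time: 18.82
eef_pos: [0.5544, 0.2202, 0.1931]
eef_rot: [0.668, 0.744, -0.0, -0.0]
wrist_force: [-0.7, 0.4, -3.1]
finger_gap: 0.0125
```

Request:
{"method": "send_rows", "body": {"commands": [[0, 0, 0.5, 0, 0, 0], [0, 0, 0.5, 0, 0, 0], [0, 0, 0, 0, 0, 0]]}}

```text
time: 19.2
eef_pos: [0.5544, 0.2202, 0.1922]
eef_rot: [0.668, 0.744, 0.0, 0.0]
wrist_force: [0.6, 0.2, -3.0]
finger_gap: 0.0121
```

```bash
python3 st.py
```

```text
t 19.2 bar stand xy mm [0.7 0.6] barz 145.7 yaw 0.108 tilt [ 0. -0.] F [ 0.55  0.2  -2.97] T [-0.048 -0.04   0.058] gap 0.012134249547679892
```

Request:
{"method": "send_rows", "body": {"commands": [[0, 0, 0.5, 0, 0, 0], [0, 0, 0, 0, 0, 0]]}}

```text
time: 19.45
eef_pos: [0.5544, 0.2202, 0.1917]
eef_rot: [0.668, 0.744, -0.0, 0.0]
wrist_force: [-0.2, 0.7, -1.7]
finger_gap: 0.0123
```

Request:
{"method": "send_rows", "body": {"commands": [[0, 0, 0.5, 0, 0, 0], [0, 0, 0, 0, 0, 0]]}}

```text
time: 19.7
eef_pos: [0.5545, 0.2202, 0.1915]
eef_rot: [0.668, 0.744, 0.0, 0.0]
wrist_force: [-0.4, 0.8, -0.9]
finger_gap: 0.0124
```

Request:
{"method": "send_rows", "body": {"commands": [[0, 0, 0.4, 0, 0, 0], [0, 0, 0, 0, 0, 0]]}}

```text
time: 19.95
eef_pos: [0.5546, 0.2203, 0.1914]
eef_rot: [0.668, 0.744, 0.0, 0.0]
wrist_force: [-1.0, -0.3, 1.8]
finger_gap: 0.0123
```

```bash
python3 st.py;  python3 pic.py 9 side wrist
python3 - <<'E'
from h import *
crop("side9",140,170,130,100,6,"g8")
crop("wrist9",200,95,150,110,5,"g9")
E
```

```text
t 19.95 bar stand xy mm [0.9 0.7] barz 144.9 yaw 0.108 tilt [0.0009 0.0004] F [-1.04 -0.33  1.8 ] T [-0.054  0.148  0.035] gap 0.012295192578448966
```

View pics/g8.png

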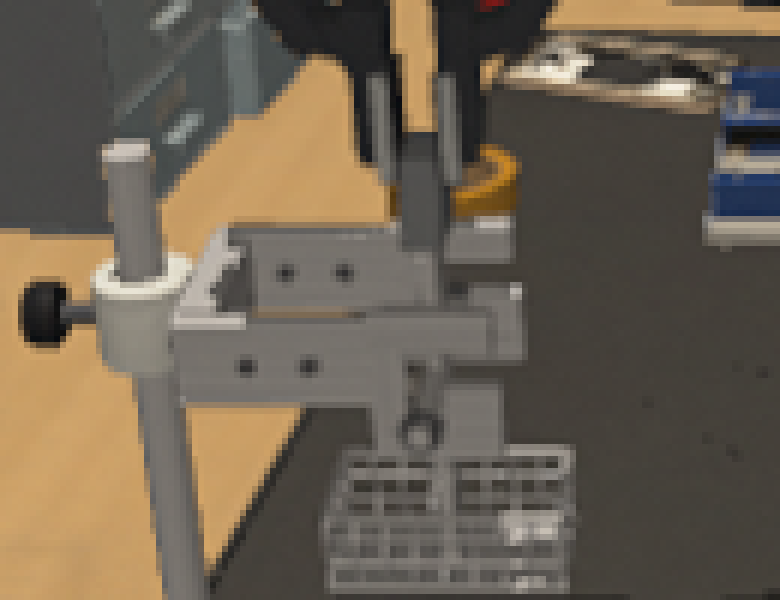

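View pics/g9.png

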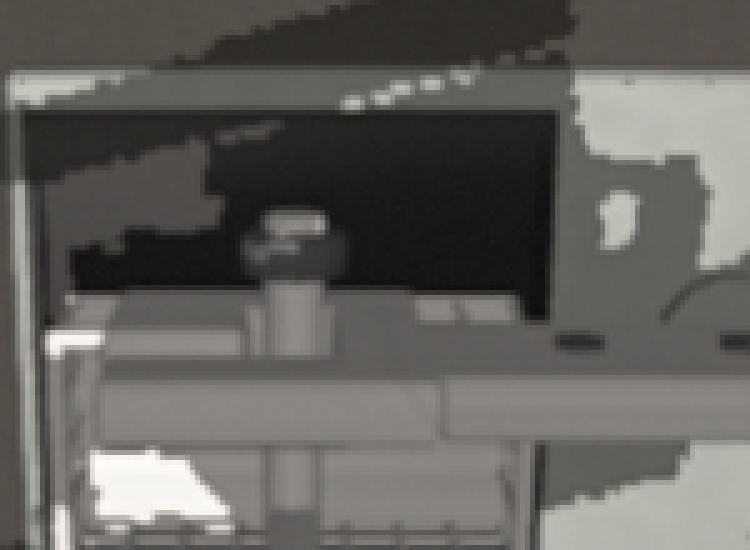

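Seated exactly 40 mm below the nose-top contact height, as expected. I'll release.

Request:
{"method": "send_rows", "body": {"commands": [[0, 0, 0, 0, 0, 0], [0, 0, 0, 0, 0, 0], [0, 0, 0, 0, 0, 0], [0, 0, 0, 0, 0, 0], [0, 0, 0, 0, 0, 0]], "claw": 0.5, "newtons": 20}}

```text
time: 20.68
eef_pos: [0.5545, 0.2202, 0.1908]
eef_rot: [0.668, 0.744, 0.0, 0.0]
wrist_force: [-0.4, 0.9, -0.1]
finger_gap: 0.0427
```

```bash
python3 st.py;  python3 pic.py 10 side wrist
python3 - <<'E'
from h import *
crop("side10",140,150,130,120,5,"ga")
E
```

```text
t 20.68 bar stand xy mm [0.7 0.6] barz 144.3 yaw 0.108 tilt [0.0001 0.    ] F [-0.41  0.85 -0.07] T [-0.006 -0.013 -0.001] gap 0.042701506970569625
```

View pics/ga.png

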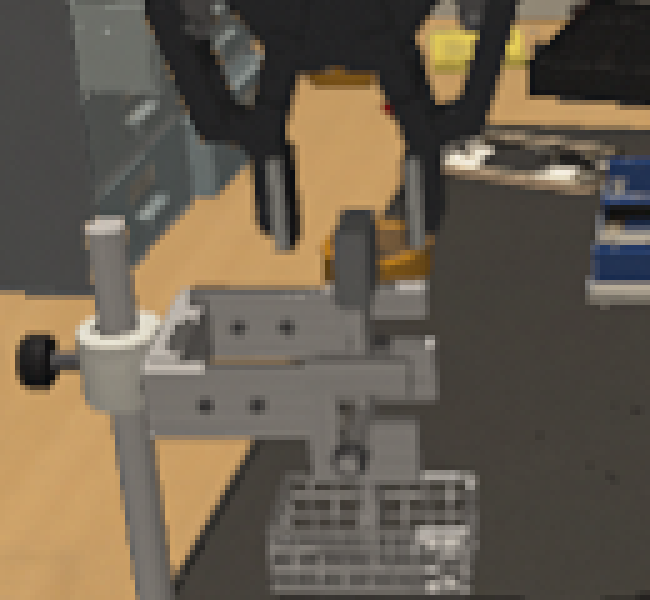

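View pics/wrist10.png

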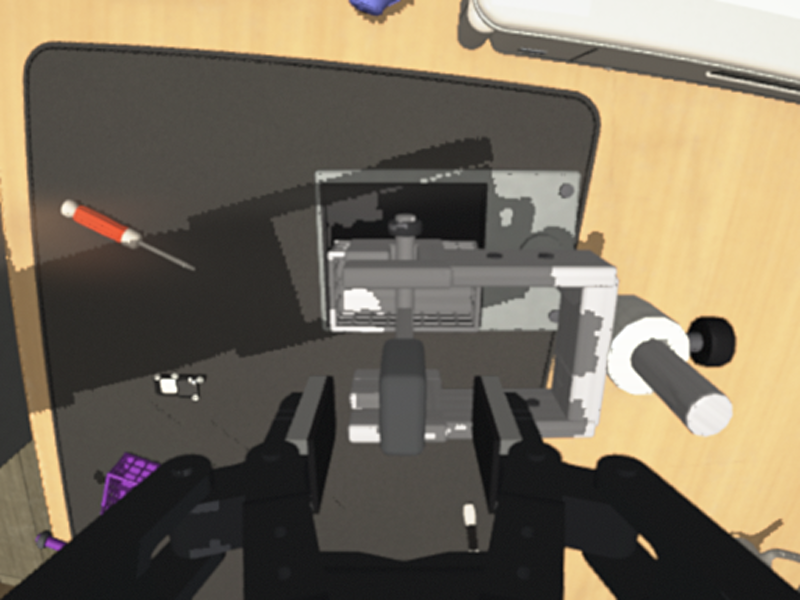

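The fingers are clear of the handle on both sides, and the basket hangs upright. I'll withdraw straight up.

Request:
{"method": "send_rows", "body": {"commands": [[0, 0, -5, 0, 0, 0], [0, 0, -10, 0, 0, 0], [0, 0, -18, 0, 0, 0], [0, 0, -22, 0, 0, 0], [0, 0, -22, 0, 0, 0], [0, 0, -18, 0, 0, 0], [0, 0, -8, 0, 0, 0], [0, 0, 0, 0, 0, 0], [0, 0, 0, 0, 0, 0], [0, 0, 0, 0, 0, 0], [0, 0, 0, 0, 0, 0], [0, 0, 0, 0, 0, 0]]}}

```text
time: 22.28
eef_pos: [0.5544, 0.2202, 0.2936]
eef_rot: [0.668, 0.744, -0.0, -0.0]
wrist_force: [0.2, 0.7, 0.2]
finger_gap: 0.0428
```

```bash
python3 st.py;  python3 pic.py 11 side wrist scene; sleep 0
python3 - <<'E'
from h import *
crop("side11",140,150,130,120,5,"gb")
E
```

```text
t 22.27 bar stand xy mm [0.6 0.6] barz 247.1 yaw 0.108 tilt [-0.0003 -0.0002] F [0.17 0.7  0.15] T [-0.042  0.039  0.043] gap 0.04279499423328405
```

View pics/gb.png

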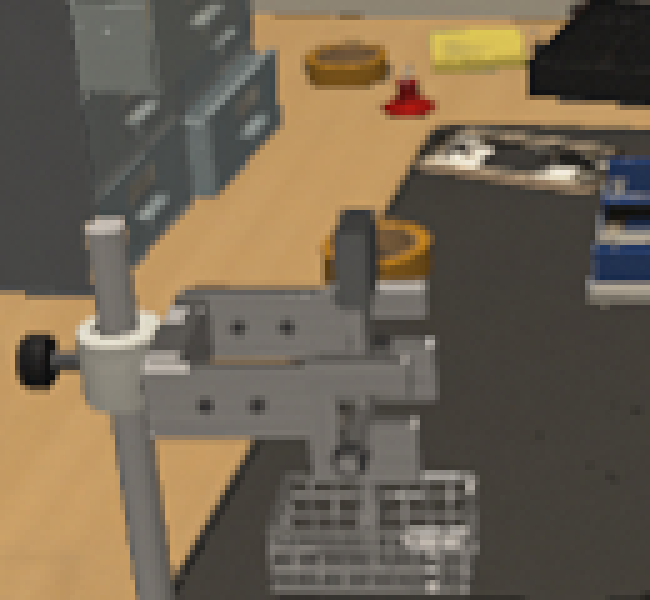

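View pics/wrist11.png

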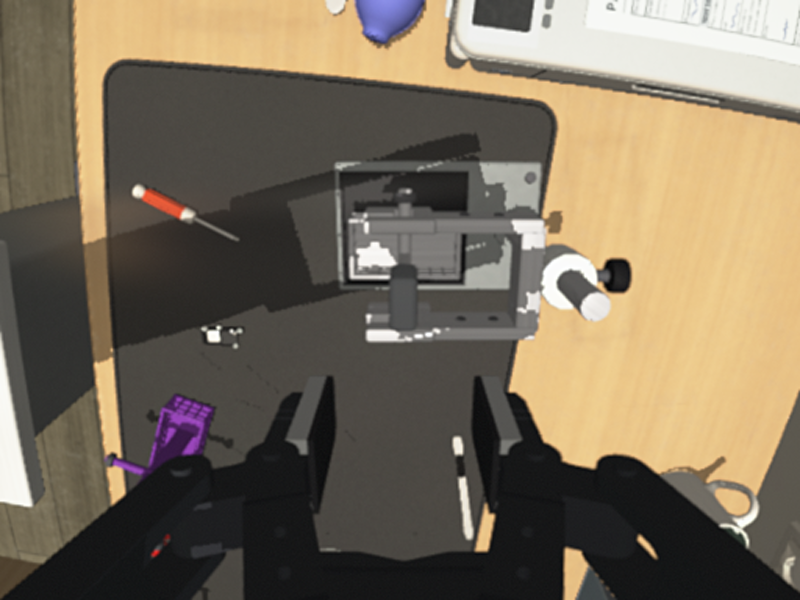

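View pics/scene11.png

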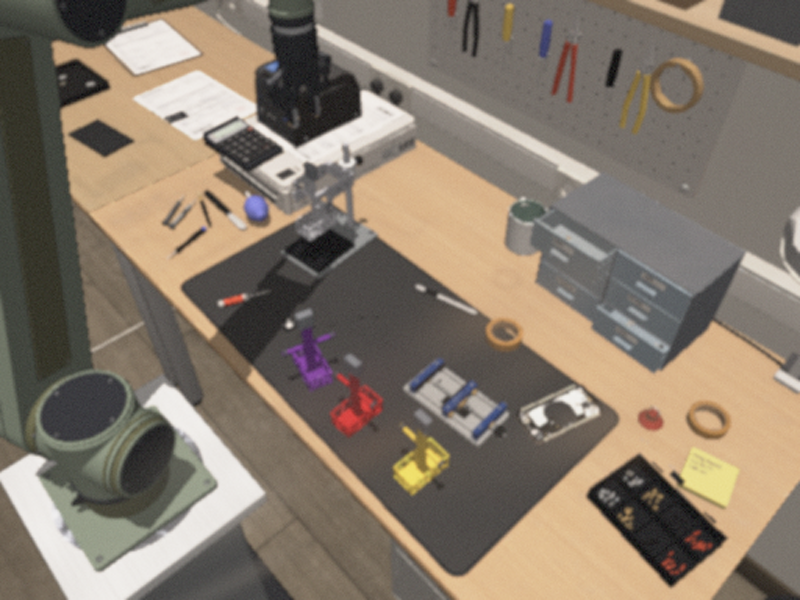

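The basket hangs still and upright, with the bar at the bottom of both throats. The bar's end sits in the throat at (348,460) in the side crop and the picture is unchanged since release. The gripper is well above it and the bystanders haven't moved.

```bash
python3 -c "
from rig import close_job
print(close_job())"
```

```text
the job is handed in; nothing more can be done
None
```

The basket is hanging on the drip stand and the job is handed in, at about 22 s on the robot's clock; no verdict was reported. I gripped the steel basket by its grey handle and felt lightly for the nose tops with its bar. The wrist force changed by about 9 N there, against the 20 N limit. I then brought the bar in through the mouths until it touched the back wall lightly, at about 2.5 N. Finally I lowered it onto the throat floors, released it and withdrew straight up.

- **Height:** the bar seated 40 mm below where it touched the nose tops, as the geometry requires. That puts the throat floors about 16 mm above the lowest clamp position. The camera fits gave 14 to 19 mm, which agrees.
- **Position:** just before I let go, the bar was within about 1 mm of the throats' middle in x and y, by my camera fit of the stand. The back wall was felt about 0.6 mm farther on than that fit predicted.
- **Last pictures:** the basket was upright and unchanged between release and withdrawal, the gripper was clear above it, and the bystanders looked unmoved. I judged that last point by eye only.

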